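# Restart the tripped drying plate

### The arm

A 6-joint arm with a two-finger parallel gripper is mounted at the origin on the work surface. World frame = base frame: x ahead of the robot, y to its left, z up, the work surface at z = 0. Lengths are in m, angles in rad, forces in N, time in s.
With the tool pointing down it reaches from about 0.35 to 0.975 m from the base axis. Payload 4.9 kg.
Tool frame: the origin (TCP) lies midway between the tips of the shut fingers; the grasp point (between the pads) lies 19 mm behind it; z points along the fingers, y is the direction in which the jaws open and shut (so a half turn about z gives the same grasp; the last joint's range is limited). The gripper opens to 85 mm and grips with 20 to 120 N. Pads are 22 mm wide; open, the fingers measure 114 mm over their backs; the gripper's body (76 mm by 85 mm) begins 54 mm behind the grasp point. The pads swing forward as they close: fully open they stand 13 mm farther back than shut.
Start: joints at [-1.349, 0.053, 1.613, -0, 1.476, -0.119], TCP at [0.209, -0.589, 0.231] pointing down, gripper open.
Joint ranges: [-3.01, 3.01], [-1.01, 2.22], [0.06, 2.58], [-1.02, 4.17], [0.09, 2.62], [-3.14, 3.14]. Speed limits (rad/s): [2.57, 2.57, 3.14, 3.14, 3.14, 3.14].

### API

Orientations are given as a unit quaternion [w, x, y, z].
In Python, from plant import state, grab_frame, camera_params, job_done, boxes_of gives the robot as it stands.
- The arm moves only by the tool step_arm, never from a script. Its argument "steps" is a list of rows, each a list of 4 numbers: the shift along the tool's x, y, z in mm, then the turn about the tool's z in degrees. A call has 1 to 8 rows; each row shifts and turns the pose as measured when the row begins, along the tool's axes as they then stand; what a row does not reach is not made up. A row lasts 1/10 s, in which the tool goes at most 50 mm and 8.59 degrees, less where a joint would pass 70% of its speed; a pose out of reach is approached as far as the arm can. A call is refused whole if a number of a shift passes 50 or a number of a turn 8.59, either way. A call with a gripper value outside its range is refused whole. "claw" is the opening in per cent of the stroke, from 0 (shut) to 100 (fully open), set as the call begins (left out, the last holds). The fingers move at their own pace and stop on an object; the grip force is fixed at half the most. Time passes only in rows, so rows that do not move let the fingers close. It gives the time, the measured TCP pose, the force and the opening at its end, in the units of the state.
- state(): the state, without advancing time (a new reading comes with each control period).
- grab_frame(name): name is "side" or "top" or "wrist"; returns (picture, depth): 480x640x3 uint8, red, green, blue; 480x640 float32, m along the optical axis (not along the pixel's ray), 0 where there is no reading.
- camera_params(name): a dict with "mtx" (3x3 intrinsics, pixels), "extrinsics" (4x4, takes a point from camera to world coordinates); the wrist camera has in their place "T_tool_cam" (4x4, takes a point from camera to tool coordinates, whose origin is the TCP and whose axes are the flange's). Camera axes: x right, y down, z forward; pixel columns grow to the right and rows downward; lengths in m; the calibration is good to about 2 mm. A picture is of the moment at which its call begins: read the wrist's pose just before it. camera_params takes no time and is no camera call.
- job_done(): hands the job in, once; it reports no verdict.
Trained networks look in the newest picture that a camera, given by its name, has taken for a name from the list of things; names that differ only in an ending like _2 or _b are one class to them, and where a whole thing is asked for, a point or a joint stands for the part that bears it (a point fixed in the world has none). Each returns a list of dicts, best first, with "p" (0 to 1); they miss things now and then, are a little off and sometimes report something else, mostly with a low value. They report only what shows in the picture. A call takes as long as a camera call. They do not tell look-alikes from the thing itself.
- boxes_of(camera, label): "box" ([left, top, width, height] in pixels, round what is visible of it).
The state is a dict: "time": time; "joint_pos": joint angles; "joint_vel": joint speeds; "joint_efforts": joint torques, N m; "tool_pos": TCP position; "tool_rot": TCP orientation; "contact_force": force on the tool from outside, world axes, zero at the start; "ft_torque": the same for the moment, N m; "gripper_width": opening from 0.0 (shut) to 1.0 (fully open).
Only numpy, scipy, OpenCV 4.12 (cv2) and the standard library are available. Lean on these libraries where they do the work, as an engineer would, in place of code of your own. Each camera call takes 0.05 s, during which the arm holds its last target. There are 200 camera calls.

### The job

Both overheat cut-outs of the drying plate tripped because the oiled furniture feet were left on it in a heap: spread them out on the heated plate in a single layer, every foot at least 25 mm clear of its neighbours. Then take the pin punch from the tool block, feel along each of the two black slots of the control housing with its tip until it drops into the hidden reset hole, push both reset buttons fully in, and stand the punch back in its hole in the block. Finally turn the rotary switch one click clockwise, to low, never beyond it, and leave the other things on the bench where they are.

Things in the scene. Friction and masses are not known exactly. Their poses are not given: they have to be found in the camera images.
- dryer: the heated drying plate, one fixed grey appliance 240 mm deep (its x, -0.12 to 0.12) by 430 mm wide (its y, -0.20 to 0.23), origin at bench level; at yaw 0 its x points away from the robot and its y to the robot's left. The heated plate is its +y part; its -y part, y -0.200 to -0.085 over the full depth, is the control housing with a flat top 78 mm above the bench
- plate_mid (a point): centre of the heated plate's bare metal surface, 45 mm above the bench; axes as the appliance. The free surface measures 224 mm along x by 299 mm along y, inside a steel rim 8 mm thick that stands 18 mm above it
- slot_a (a point): middle of the left (+y, nearer the plate) slot in the control housing's flat top, level with that top; axes as the appliance. A trough 70 mm long (x), 12 mm wide (y); its black deck lies 4 mm below the top. The reset hole in the deck, 11 mm long and as wide as the slot, black in black, is anywhere up to 24 mm (x) either way of this point, different every time and not reported: feel for it
- slot_b (a point): middle of the right (-y) slot in the control housing's flat top, level with that top; axes as the appliance. A trough 70 mm long (x), 12 mm wide (y); its black deck lies 4 mm below the top. The reset hole in the deck, 11 mm long and as wide as the slot, black in black, is anywhere up to 24 mm (x) either way of this point, different every time and not reported: feel for it
- reset_a (a joint): travel of the reset button in the left slot's reset hole: 0 tripped (out), its top then 9 mm below the slot's deck and 13 mm below the housing's top; 0.006 m fully in. Stiff (about 5 N), and it stays where it is pushed. It counts as reset from 4.5 mm
- reset_b (a joint): travel of the reset button in the right slot's reset hole: 0 tripped (out), its top then 9 mm below the slot's deck and 13 mm below the housing's top; 0.006 m fully in. Stiff (about 5 N), and it stays where it is pushed. It counts as reset from 4.5 mm
- selector (a joint): angle of the rotary switch: 0 off, 1.05 rad low, 2.10 rad high, growing clockwise seen from above. Spring detents (about 0.12 N m to pass) draw it into the nearest of these three; it passes from one to the next half-way
- selector_grip (a point): on the upright axis of the rotary switch, 20 mm above the top of the control housing, fixed to the appliance. The switch is a black dial 44 mm across, 9 mm high, carrying a finger bar 40 mm long, 10 mm thick, its sides from 9 to 31 mm above the housing's top; off: the bar lies along the appliance's x; it turns with the switch
- block: fixed wooden tool block 150 x 64 mm (x, y), 65 mm high, origin under its centre. The punch's hole is near its -x end; the handles of a screwdriver and a file, 24 mm across and up to 165 mm above the bench, stand 73 and 103 mm further along its +x
- block_hole (a point): mouth of the punch's hole in the tool block, centre, at the block's top, 65 mm above the bench; axes as the block. The hole is upright, 14 mm wide and goes right through; the punch's handle rests on its mouth
- punch_mid (a point): centre of the grip of the loose pin punch, which starts upright in the tool block: grip a cylinder 24 mm across and 62 mm long, with a 10 mm striking cap above it; below it a straight steel shank 6 mm across and 56 mm long with a blunt end. z runs from the tip up to the cap; the tip is 87 mm below this point. 70 g
- foot1_mid (a point): centre (half-way up) of furniture foot 1, a turned beech bun foot 36 mm across and 30 mm high, about 35 g, straight-sided from 6 to 24 mm up, its z upwards when it stands on its base; some starts have fewer feet, and absent ones are None
- foot2_mid (a point): centre (half-way up) of furniture foot 2, a turned beech bun foot 36 mm across and 30 mm high, about 35 g, straight-sided from 6 to 24 mm up, its z upwards when it stands on its base; some starts have fewer feet, and absent ones are None
- foot3_mid (a point): centre (half-way up) of furniture foot 3, a turned beech bun foot 36 mm across and 30 mm high, about 35 g, straight-sided from 6 to 24 mm up, its z upwards when it stands on its base; some starts have fewer feet, and absent ones are None
- foot4_mid (a point): centre (half-way up) of furniture foot 4, a turned beech bun foot 36 mm across and 30 mm high, about 35 g, straight-sided from 6 to 24 mm up, its z upwards when it stands on its base; some starts have fewer feet, and absent ones are None
- foot5_mid (a point): centre (half-way up) of furniture foot 5, a turned beech bun foot 36 mm across and 30 mm high, about 35 g, straight-sided from 6 to 24 mm up, its z upwards when it stands on its base; some starts have fewer feet, and absent ones are None
- foot6_mid (a point): centre (half-way up) of furniture foot 6, a turned beech bun foot 36 mm across and 30 mm high, about 35 g, straight-sided from 6 to 24 mm up, its z upwards when it stands on its base; some starts have fewer feet, and absent ones are None
- foot7_mid (a point): centre (half-way up) of furniture foot 7, a turned beech bun foot 36 mm across and 30 mm high, about 35 g, straight-sided from 6 to 24 mm up, its z upwards when it stands on its base; some starts have fewer feet, and absent ones are None
- foot8_mid (a point): centre (half-way up) of furniture foot 8, a turned beech bun foot 36 mm across and 30 mm high, about 35 g, straight-sided from 6 to 24 mm up, its z upwards when it stands on its base; some starts have fewer feet, and absent ones are None
- oil: bystander: bottle of wood oil, 68 mm across, 170 mm tall; origin at the centre of its underside
- jar: bystander: glass jar of screws, 68 mm across, 85 mm tall; origin at the centre of its underside
- sander: bystander: sanding block 112 x 67 mm, 39 mm high; origin at the centre of its underside
- waxtin: bystander: flat tin of wax, 68 mm across, 30 mm high; origin at the centre of its underside
- mug: bystander: white mug, 80 mm across, 95 mm tall; origin at the centre of its underside
There are look-alikes about, which are no part of the job. Leave any red or yellow look-alike of the part that bears foot2_mid alone.

How it is judged:
On the way, in this order (a step that is already met when the one before it is completed fails the run):
1. all feet stand apart on the heated plate in one layer (z of foot1_mid in the frame of plate_mid between 0.008 and 0.024 m and x of foot1_mid in the frame of plate_mid between -0.112 and 0.112 m and y of foot1_mid in the frame of plate_mid between -0.149 and 0.149 m and z of foot2_mid in the frame of plate_mid between 0.008 and 0.024 m and x of foot2_mid in the frame of plate_mid between -0.112 and 0.112 m and y of foot2_mid in the frame of plate_mid between -0.149 and 0.149 m and z of foot3_mid in the frame of plate_mid between 0.008 and 0.024 m and x of foot3_mid in the frame of plate_mid between -0.112 and 0.112 m and y of foot3_mid in the frame of plate_mid between -0.149 and 0.149 m and z of foot4_mid in the frame of plate_mid between 0.008 and 0.024 m and x of foot4_mid in the frame of plate_mid between -0.112 and 0.112 m and y of foot4_mid in the frame of plate_mid between -0.149 and 0.149 m and z of foot5_mid in the frame of plate_mid between 0.008 and 0.024 m and x of foot5_mid in the frame of plate_mid between -0.112 and 0.112 m and y of foot5_mid in the frame of plate_mid between -0.149 and 0.149 m and z of foot6_mid in the frame of plate_mid between 0.008 and 0.024 m and x of foot6_mid in the frame of plate_mid between -0.112 and 0.112 m and y of foot6_mid in the frame of plate_mid between -0.149 and 0.149 m and z of foot7_mid in the frame of plate_mid between 0.008 and 0.024 m and x of foot7_mid in the frame of plate_mid between -0.112 and 0.112 m and y of foot7_mid in the frame of plate_mid between -0.149 and 0.149 m and z of foot8_mid in the frame of plate_mid between 0.008 and 0.024 m and x of foot8_mid in the frame of plate_mid between -0.112 and 0.112 m and y of foot8_mid in the frame of plate_mid between -0.149 and 0.149 m and horizontal distance between each of foot2_mid, foot3_mid, foot4_mid, foot5_mid, foot6_mid, foot7_mid, foot8_mid and foot1_mid above 0.056 m and horizontal distance between each of foot3_mid, foot4_mid, foot5_mid, foot6_mid, foot7_mid, foot8_mid and foot2_mid above 0.056 m and horizontal distance between each of foot4_mid, foot5_mid, foot6_mid, foot7_mid, foot8_mid and foot3_mid above 0.056 m and horizontal distance between each of foot5_mid, foot6_mid, foot7_mid, foot8_mid and foot4_mid above 0.056 m and horizontal distance between each of foot6_mid, foot7_mid, foot8_mid and foot5_mid above 0.056 m and horizontal distance between each of foot7_mid, foot8_mid and foot6_mid above 0.056 m and horizontal distance between foot8_mid and foot7_mid above 0.056 m), for 0.2 s.
2. both reset buttons are pushed in through their hidden holes (value of joint each of reset_a, reset_b above 0.0045 m), for 0.1 s.
3. the punch is back in its hole in the tool block (horizontal distance between punch_mid and block_hole below 0.012 m and z of punch_mid in the frame of block_hole below 0.045 m and angle between punch_mid's own z axis and vertical below 0.2 rad), for 0.2 s.
4. the rotary switch has clicked to low (value of joint selector between 0.93 and 1.17 rad), for 0.2 s.
At the end, for the whole second after the job is handed in: all feet directly on the heated plate, centres 56 mm or more apart; both reset buttons at least 4.5 mm in; punch upright (0.2 rad) in its block hole, centred within 12 mm and its shank home to 14 mm; switch within 0.12 rad of low; all at rest (all of step 1 and all of step 2 and all of step 3 and all of step 4 and linear speed of each of foot1, foot2, foot3, foot4, foot5, foot6, foot7, foot8, punch below 0.02 m/s); the robot touches nothing.
It fails at once if the switch is turned beyond low towards high (value of joint selector above 1.6 rad).
It fails at once if the switch is on before both cut-outs are reset (value of joint selector above 0.6 rad and value of joint any of reset_a, reset_b below 0.0045 m).
It fails at once if a bystander is moved more than 30 mm (distance of any of oil, jar, sander, waxtin, mug from where it was at the start of the episode above 0.03 m).
Of foot4, foot5, foot6, foot7, foot8 only 3 to 5 are there at a start; the rules pass over those that are not, and their reading is None.
At some moment in a run one of foot1, foot2, foot3, foot4, foot5, foot6, foot7, foot8 may be knocked a few centimetres aside while the robot is not near it.
It also fails if it takes over 210 s, if anything falls off the work surface, if the arm or the gripper's body presses on something with over 40 N, if the wrist force passes 120 N, or if a joint passes its speed limit or range.

## Working session

There is one attempt and no reset: what is moved stays moved. The work goes in short steps, Python scripts to look and compute and a tool call to move; the robot and the scene stay as the last step left them, time stands still between calls to the robot, and variables do not carry over. Pictures are saved under pics/ and viewed, about 12 in all and at most 16, crops included, and the job is handed in when it is done.

Besides the shell and the picture viewer there is one more tool, called after "Request:" as name(argument=value, ...), one argument or row to a line, values as JSON. step_arm: Moves the arm, as the interface text tells. Its arguments: {"type":"object","properties":{"steps":{"type":"array"},"claw":{"type":"number"}},"required":["steps"]}

```bash
ls; mkdir -p pics; cat > h.py <<'E'
import numpy as np,cv2
from scipy.spatial.transform import Rotation as R
from plant import state,grab_frame,camera_params,job_done,boxes_of
def save(n,im,s=1): cv2.imwrite('pics/'+n+'.png',cv2.resize(im[:,:,::-1],None,fx=s,fy=s,interpolation=cv2.INTER_CUBIC))
def ext(cam,st=None):
    c=camera_params(cam)
    if cam!='wrist': return np.array(c['mtx']),np.array(c['extrinsics'])
    st=st or state();T=np.eye(4);q=st['tool_rot'];T[:3,:3]=R.from_quat([q[1],q[2],q[3],q[0]]).as_matrix();T[:3,3]=st['tool_pos']
    return np.array(c['mtx']),T@np.array(c['T_tool_cam'])
def cloud(cam):
    st=state();K,E=ext(cam,st);im,d=grab_frame(cam)
    v,u=np.mgrid[:480,:640];P=np.stack([(u-K[0,2])/K[0,0]*d,(v-K[1,2])/K[1,1]*d,d],-1)
    W=P@E[:3,:3].T+E[:3,3];W[d==0]=np.nan
    return im,d,W
E
python3 - <<'E'
from h import *
st=state();print(st)
for c in('top','side'):
    im,d,W=cloud(c);save(c+'0',im);np.savez('/tmp/'+c,im=im,W=W)
    K,E=ext(c);print(c,K.round(1).tolist(),E.round(3).tolist())
    for l in (['dryer','block','foot1_mid','punch_mid','selector','slot_a'] if c=='top' else []):
        print(l,[(np.round(b['box']).astype(int).tolist(),round(b['p'],2)) for b in boxes_of(c,l)])
E
```

```text
pics
{'time': 0.0, 'joint_pos': array([-1.34901620e+00,  5.33738837e-02,  1.61431564e+00,  4.06907713e-06,
        1.47594880e+00, -1.18986665e-01]), 'joint_vel': array([ 1.73754975e-03, -9.90545466e-04,  9.84324716e-04,  4.06976087e-05,
       -8.05375624e-04,  1.68449374e-03]), 'joint_efforts': array([-9.83018595e-05, -3.93685305e+01, -3.70175064e+01, -2.67495977e-05,
        7.05239800e-03,  3.13711084e-06]), 'tool_pos': array([ 0.20875356, -0.58845105,  0.23003951]), 'tool_rot': array([-1.02158813e-03,  9.85519348e-01,  1.69559927e-01, -5.05247011e-05]), 'contact_force': array([-0.23287645,  0.5397541 , -1.42843591]), 'ft_torque': array([-0.00951087,  0.07444149, -0.00236138]), 'gripper_width': 0.9969338224468682}
top [[529.2, 0.0, 316.3], [0.0, 529.2, 240.0], [0.0, 0.0, 1.0]] [[0.028, -0.99, 0.142, 0.356], [-0.999, -0.03, -0.014, -0.032], [0.018, -0.141, -0.99, 1.22], [0.0, 0.0, 0.0, 1.0]]
dryer [([180, 187, 214, 136], 0.55), ([235, 234, 18, 18], 0.53), ([119, 260, 20, 12], 0.28)]
block [([122, 212, 45, 73], 0.63)]
foot1_mid [([249, 232, 16, 17], 0.42)]
punch_mid [([121, 259, 17, 15], 0.54)]
selector [([346, 283, 21, 22], 0.82)]
slot_a [([180, 183, 211, 137], 0.69)]
side [[497.2, 0.0, 316.6], [0.0, 497.2, 238.4], [0.0, 0.0, 1.0]] [[-0.939, -0.19, 0.288, 0.145], [-0.345, 0.538, -0.769, 0.933], [-0.009, -0.821, -0.57, 0.801], [0.0, 0.0, 0.0, 1.0]]
```

View pics/top0.png

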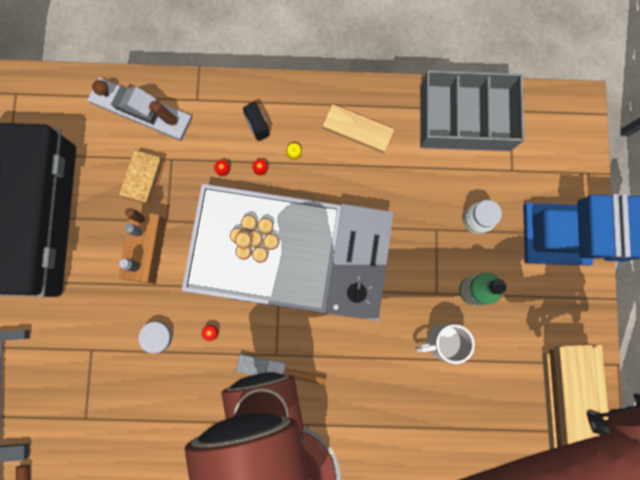

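View pics/side0.png

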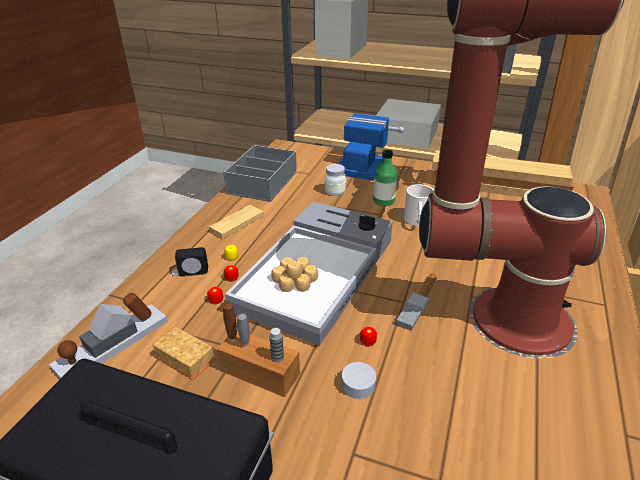

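The top view shows the plate at px (185–345, 187–310) with the beech feet heaped around (255,238). The look-alikes are red balls at (222,167), (260,166) and (210,333), and a yellow one at (294,150), all on the bench. The housing is at (360,260), the block at (145,248), and the candidates for the punch there are at (127,265), (131,228) and (133,215).

```bash
python3 - <<'E'
from h import *
f=np.load('/tmp/top.npz');W=f['W'];im=f['im']
z=W[...,2]
def comp(m,seed):
    n,l=cv2.connectedComponents(m.astype(np.uint8));
    return l==l[seed[1],seed[0]]
m=(z>0.053)&(z<0.09)
m[:, :175]=0
n,l,s,c=cv2.connectedComponentsWithStats(m.astype(np.uint8));k=1+np.argmax(s[1:,4]);print(s[k])
P=W[l==k][:,:2].astype(np.float32)
print('dryer rect',cv2.minAreaRect(P*1000))
h=(z>0.072)&(z<0.085)&(l==k);n,l2,s2,c2=cv2.connectedComponentsWithStats(h.astype(np.uint8));k2=1+np.argmax(s2[1:,4])
print('housing',s2[k2],cv2.minAreaRect(W[l2==k2][:,:2].astype(np.float32)*1000),np.median(z[l2==k2]))
pl=(z>0.035)&(z<0.053)&(np.arange(640)[None]>175)&(np.arange(640)[None]<345)&(np.arange(480)[:,None]>180)&(np.arange(480)[:,None]<320)
print('plate z',np.median(z[pl]))
b=(z>0.055)&(z<0.075);b[:,175:]=0;b[:, :110]=0;b[:205]=0;b[295:]=0
print('block',cv2.minAreaRect(W[b][:,:2].astype(np.float32)*1000),np.median(z[b]))
t=(z>0.085);t[:,175:]=0;t[:, :100]=0;t[:200]=0;t[295:]=0
n,l,s,c=cv2.connectedComponentsWithStats(t.astype(np.uint8))
for i in range(1,n):
    if s[i,4]>8: q=W[l==i]; top=q[q[:,2]>q[:,2].max()-.008]; print('handle',c[i].round(),s[i,4],top.mean(0).round(3),q[:,2].max().round(3))
save('crop0',im[175:345,105:405],2.66)
E
```

```text
[ 182  185  211  136 7709]
dryer rect ((494.7391662597656, 12.992156982421875), (430.9278869628906, 240.73760986328125), 82.89576721191406)
housing [ 326  205   67  116 5356] ((475.06304931640625, -143.55130004882812), (115.40985107421875, 240.4535369873047), 82.864013671875) 0.0773026472962921
plate z 0.04492700809424788
block ((495.53692626953125, 340.2525634765625), (66.67286682128906, 150.176513671875), 84.2100601196289) 0.06432621359849255
handle [135. 215.] 193 [0.553 0.334 0.161] 0.167
handle [133. 230.] 166 [0.523 0.337 0.145] 0.15
handle [128. 265.] 183 [0.451 0.344 0.137] 0.141
```

View pics/crop0.png

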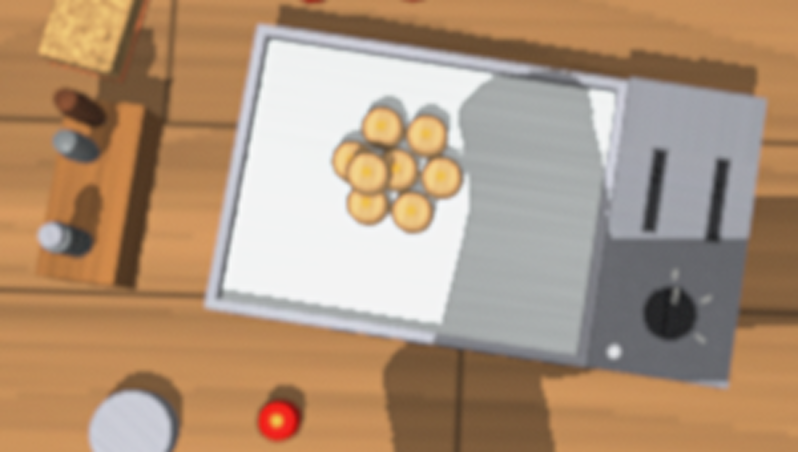

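There are eight feet: seven close-packed on the plate, and one on top at crop (368,172), top-camera px (243,240). The punch is the silver, nearest handle at px (128,265), 72 mm and 103 mm from the other two handles, which matches the description. Red and yellow look-alikes are all off the plate. I'll move over the plate for a close look.

```bash
cat >> h.py <<'E'
O=np.array([.4928,-.0019]);YAW=np.radians(-7.1);DX=np.array([np.cos(YAW),np.sin(YAW)]);DY=np.array([-DX[1],DX[0]])
PM=O+.0725*DY
def d2w(x,y,o=O): return o+x*DX+y*DY
def w2d(p,o=O): p=np.asarray(p)[...,:2]-o; return np.stack([p@DX,p@DY],-1)
def pose(st=None):
    st=st or state();q=st['tool_rot'];M=R.from_quat([q[1],q[2],q[3],q[0]]).as_matrix()
    return np.array(st['tool_pos']),np.degrees(np.arctan2(M[1,0],M[0,0])),M
def plan(wps,start=None,step=45):
    """wps: (x,y,z[m],yaw[deg]); prints rows in tool axes"""
    if start is None: p,yw,M=pose(); print('at',p.round(4),round(yw,1),'tilt z',M[:,2].round(4))
    else: p,yw=np.array(start[:3]),start[3]
    p=p*1000
    for w in wps:
        g=np.array(w[:3])*1000;dy=(w[3]-yw+180)%360-180
        n=int(max(1,np.ceil(np.linalg.norm(g-p)/step),np.ceil(abs(dy)/8.5)));rows=[]
        for i in range(n):
            d=(g-p)/(n-i);t=-dy/n;a=np.radians(yw)
            rows.append([round(float(d[0]*np.cos(a)+d[1]*np.sin(a)),1),round(float(d[0]*np.sin(a)-d[1]*np.cos(a)),1),round(float(-d[2]),1),round(float(t),2)])
            p=p+d;yw-=t
        print(np.round(w,4),n,rows)
E
python3 - <<'E'
from h import *
print(camera_params('wrist')['T_tool_cam'].round(3).tolist(),camera_params('wrist')['mtx'].round(0).tolist(),PM)
p,y,_=pose()
plan([(p[0],p[1],.33,y),(.42,-.03,.33,-7.1)])
E
```

```text
[[0.001, -0.962, -0.273, 0.069], [1.0, 0.001, 0.001, -0.001], [-0.001, -0.273, 0.962, -0.143], [0.0, 0.0, 0.0, 1.0]] [[427.0, 0.0, 328.0], [0.0, 427.0, 233.0], [0.0, 0.0, 1.0]] [0.50176111 0.07004407]
at [ 0.2089 -0.5889  0.2311] 19.5 tilt z [-1.e-04  3.e-04 -1.e+00]
[ 0.2089 -0.5889  0.33   19.53  ] 3 [[0.0, 0.0, -33.0, -0.0], [0.0, 0.0, -33.0, -0.0], [0.0, 0.0, -33.0, -0.0]]
[ 0.42 -0.03  0.33 -7.1 ] 14 [[27.6, -32.6, -0.0, 1.9], [26.5, -33.5, -0.0, 1.9], [25.3, -34.3, -0.0, 1.9], [24.2, -35.2, -0.0, 1.9], [23.0, -35.9, -0.0, 1.9], [21.8, -36.7, -0.0, 1.9], [20.6, -37.4, -0.0, 1.9], [19.3, -38.1, -0.0, 1.9], [18.0, -38.7, -0.0, 1.9], [16.7, -39.3, -0.0, 1.9], [15.4, -39.8, -0.0, 1.9], [14.1, -40.3, -0.0, 1.9], [12.8, -40.7, -0.0, 1.9], [11.4, -41.1, -0.0, 1.9]]
```

Request:
step_arm(
  steps=[
    [0,0,-33,0],
    [0,0,-33,0],
    [0,0,-33,0],
    [31,-31,0,2],
    [31,-32,0,2],
    [30,-33,0,2],
    [29,-34,0,2],
    [28,-35,0,2],
  ],
  claw=65,
)

```text
time: 1.2
tool_pos: [0.3095, -0.3878, 0.3334]
tool_rot: [-0.001, 0.997, 0.075, 0.0]
contact_force: [2.3, 0.1, 0.4]
gripper_width: 0.646
```

Request:
step_arm(
  steps=[
    [27,-36,0,2],
    [26,-37,0,2],
    [25,-37,0,2],
    [24,-38,0,2],
    [23,-39,0,2],
    [22,-39,0,2],
    [20,-40,0,2],
    [20,-40,0,2],
  ],
)

```text
time: 2.0
tool_pos: [0.4944, -0.0632, 0.3366]
tool_rot: [0.001, 0.997, -0.072, 0.004]
contact_force: [0.5, -0.2, -0.2]
gripper_width: 0.653
```

```bash
python3 - <<'E'
from h import *
plan([(.53,.01,.33,-7.1)])
E
```

```text
at [ 0.4944 -0.0632  0.3366] -8.2 tilt z [ 0.0084 -0.003  -1.    ]
[ 0.53  0.01  0.33 -7.1 ] 2 [[12.4, -38.8, 3.3, -0.56], [12.8, -38.6, 3.3, -0.56]]
```

Request:
step_arm(
  steps=[
    [13,-39,3,-0.6],
    [13,-39,3,-0.6],
    [0,0,0,0],
    [0,0,0,0],
  ],
)

```text
time: 2.4
tool_pos: [0.5335, 0.019, 0.3308]
tool_rot: [0.001, 0.998, -0.057, 0.005]
contact_force: [-0.0, -0.3, 0.7]
gripper_width: 0.651
```

```bash
cat >> h.py <<'E'
def feet(cam='wrist',name=None):
    """beech tops on plate: local circle fit; returns plate-frame xy & top z"""
    im,d,W=cloud(cam);z=W[...,2];q=w2d(W,PM)
    on=(np.abs(q[...,0])<.112)&(np.abs(q[...,1])<.149)
    m=(on&(z>.045+.018)).astype(np.uint8)
    if name: save(name,im)
    # rasterise in plate frame, 1 mm, occupancy
    out=[];g=np.full((240,310),0,np.float32)
    pts=np.c_[q[m>0],z[m>0]]
    ij=np.round(pts[:,:2]*1000).astype(int)+[120,155]
    ok=(ij>=0).all(1)&(ij[:,0]<240)&(ij[:,1]<310);ij=ij[ok];pts=pts[ok]
    np.maximum.at(g,(ij[:,0],ij[:,1]),pts[:,2].astype(np.float32))
    return im,d,W,g
E
python3 - <<'E'
from h import *
plan([(.53,.01,.33,-7.1)])
im,d,W,g=feet('wrist','w1')
np.savez('/tmp/w1',im=im,W=W,g=g)
gg=cv2.morphologyEx(g,cv2.MORPH_CLOSE,np.ones((5,5)))
v=np.clip((gg-.06)/.05*255,0,255).astype(np.uint8)[::-1,::-1]
cv2.imwrite('pics/g1.png',cv2.resize(v,None,fx=2,fy=2))
c=im;q=w2d(W);z=W[...,2]
hs=(im.sum(2)<110)&(np.abs(q[...,0])<.118)&(q[...,1]<-.088)&(q[...,1]>-.198)
n,l,s,cc=cv2.connectedComponentsWithStats(hs.astype(np.uint8))
for i in range(1,n):
    if s[i,4]>60: print(s[i],cc[i].round(),np.nanmedian(z[l==i]).round(4),[np.round(a,1) for a in cv2.minAreaRect(q[l==i].astype(np.float32)*1000)])
E
```

```text
at [0.5335 0.019  0.3308] -6.5 tilt z [ 0.0096 -0.0025 -1.    ]
[ 0.53  0.01  0.33 -7.1 ] 1 [[-2.4, 9.3, 0.8, 0.58]]
[527 166  19  70 469] [536. 199.] 0.0737 [array([  29.1, -172.3]), array([67.5,  9.6]), np.float64(0.4)]
[477 279  41  49 685] [500. 298.] 0.0943 [array([ -65.4, -141.9]), array([38.6, 39.5]), np.float64(17.2)]
```

View pics/w1.png

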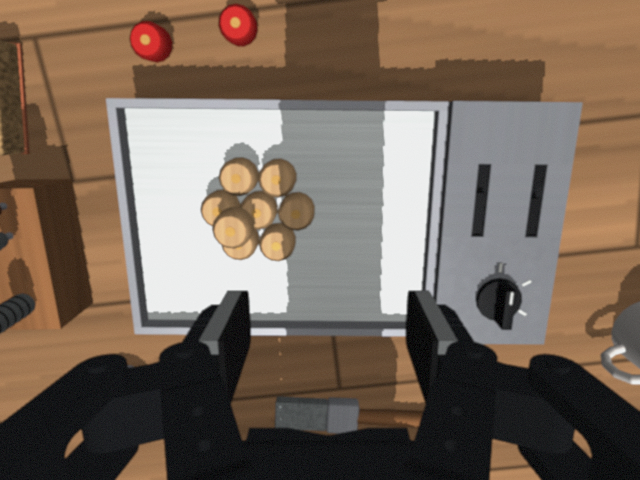

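View pics/g1.png

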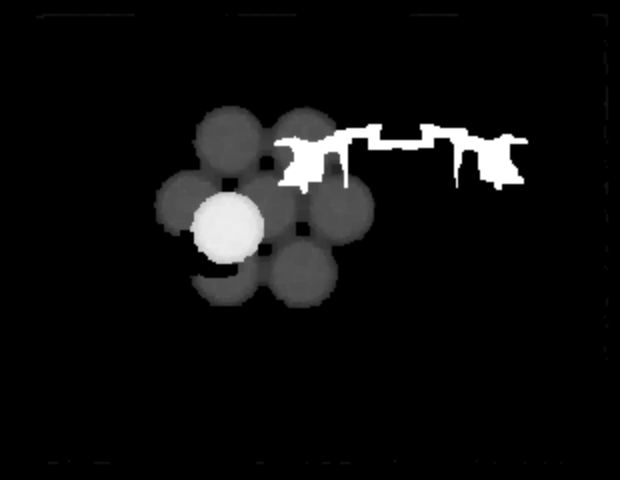

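The close view shows eight feet: a base ring with centre, plus the top one at px (236,228). Slots are at (481,200) and (537,200), the switch at (499,298) is off, and the red balls are on the bench. I'll take the top foot first and check the wrist picture as I go.

```bash
cat >> h.py <<'E'
def pt(x,y,z,th=0): # plate frame mm, z mm above plate, jaw yaw rel dryer
    w=d2w(x/1000,y/1000,PM); return (w[0],w[1],.045+z/1000,np.degrees(YAW)+th)
E
python3 - <<'E'
from h import *
plan([pt(5.5,40.5,80,0)]); plan([pt(5.5,40.5,33)],start=pt(5.5,40.5,80))
E
```

```text
at [0.5334 0.0188 0.3307] -6.6 tilt z [ 0.0097 -0.0019 -1.    ]
[ 0.5122  0.1096  0.125  -7.1   ] 6 [[-5.2, -14.6, 34.3, 0.09], [-5.3, -14.6, 34.3, 0.09], [-5.3, -14.6, 34.3, 0.09], [-5.3, -14.6, 34.3, 0.09], [-5.3, -14.6, 34.3, 0.09], [-5.3, -14.6, 34.3, 0.09]]
[ 0.5122  0.1096  0.078  -7.1   ] 2 [[0.0, -0.0, 23.5, -0.0], [0.0, -0.0, 23.5, -0.0]]
```

Request:
step_arm(
  steps=[
    [-5,-15,36,0.1],
    [-5,-15,36,0.1],
    [-5,-15,36,0.1],
    [-5,-15,36,0.1],
    [-5,-14,30,0.1],
    [-3,-8,16,0.1],
    [-2,-4,8,0.1],
    [0,0,0,0],
  ],
)

```text
time: 3.25
tool_pos: [0.5172, 0.0986, 0.1298]
tool_rot: [0.002, 0.997, -0.072, 0.01]
contact_force: [-0.3, -0.8, 0.4]
gripper_width: 0.651
```

```bash
python3 - <<'E'
from h import *
plan([pt(5.5,40.5,33,0)]);print(state()['joint_pos'].round(2))
E
```

```text
at [0.5172 0.0986 0.1298] -8.3 tilt z [ 0.0192 -0.0063 -0.9998]
[ 0.5122  0.1096  0.078  -7.1   ] 2 [[-3.3, -5.1, 25.9, -0.61], [-3.2, -5.1, 25.9, -0.61]]
[ 0.05 -0.11  1.95 -0.01  1.29  1.77]
```

```bash
python3 - <<'E'
s=open('h.py').read()
i=s.index('def plan');j=s.index('def pt(')
s=s[:i]+'''def plan(wps,start=None,step=45):
    """wps: (x,y,z[m],yaw[deg]); prints rows in tool axes (full tilt)"""
    p,yw,M=pose()
    if start is None: print('at',p.round(4),round(yw,1),'tilt',M[:2,2].round(4),'w',state()['gripper_width'].round(3),'plate',(w2d(p,PM)*1000).round(1),'F',state()['contact_force'].round(1))
    else: p,yw=np.array(start[:3]),start[3];M=R.from_euler('z',yw,degrees=True).as_matrix()@np.diag([1,-1,-1.])
    p=p*1000
    for w in wps:
        g=np.array(w[:3])*1000;dy=(w[3]-yw+180)%360-180
        n=int(max(1,np.ceil(np.linalg.norm(g-p)/step),np.ceil(abs(dy)/8.5)));rows=[]
        for i in range(n):
            d=(g-p)/(n-i);t=-dy/n
            rows.append([round(float(a),1) for a in M.T@d]+[round(float(t),1)])
            p=p+d;M=M@R.from_euler('z',t,degrees=True).as_matrix()
        yw+=dy
        print(np.round(w,4),n,rows)
'''+s[j:]
open('h.py','w').write(s)
E
python3 - <<'E'
from h import *
plan([pt(5.5,40.5,70,0),pt(5.5,40.5,33)])
E
```

```text
Traceback (most recent call last):
  File "h.py", line 25, in plan
    if start is None: print('at',p.round(4),round(yw,1),'tilt',M[:2,2].round(4),'w',state()['gripper_width'].round(3),'plate',(w2d(p,PM)*1000).round(1),'F',state()['contact_force'].round(1))
                                                                                    ^^^^^^^^^^^^^^^^^^^^^^^^^^^^^^
AttributeError: 'float' object has no attribute 'round'
```

```bash
sed -i "s/state()\['gripper_width'\].round(3)/round(state()['gripper_width'],3)/" h.py
python3 - <<'E'
from h import *
plan([pt(5.5,40.5,60,0),pt(5.5,40.5,33)])
E
```

```text
at [0.5172 0.0986 0.1298] -8.3 tilt [ 0.0192 -0.0063] w 0.651 plate [11.8 30.3] F [-0.3 -0.8  0.4]
[ 0.5122  0.1096  0.105  -7.1   ] 1 [[-7.0, -10.2, 24.6, -1.2]]
[ 0.5122  0.1096  0.078  -7.1   ] 1 [[-0.5, -0.1, 27.0, -0.0]]
```

Request:
step_arm(
  steps=[
    [-4,-6,0,-0.6],
    [-4,-5,5,-0.6],
    [-1,-2,10,0],
    [0,0,10,0],
    [0,0,10,0],
    [0,0,10,0],
    [0,0,6,0],
    [0,0,2,0],
  ],
)

```text
time: 4.05
tool_pos: [0.5143, 0.1115, 0.077]
tool_rot: [0.002, 0.998, -0.063, 0.014]
contact_force: [-0.7, -0.6, 0.4]
gripper_width: 0.651
```

```bash
python3 - <<'E'
from h import *
plan([pt(5.5,40.5,33)])
E
```

```text
at [0.5143 0.1115 0.077 ] -7.2 tilt [ 0.0275 -0.0064] w 0.651 plate [ 7.3 42.7] F [-0.7 -0.6  0.4]
[ 0.5122  0.1096  0.078  -7.1   ] 1 [[-1.8, 2.2, -1.0, -0.1]]
```

Request:
step_arm(
  steps=[
    [-1,1,0,0],
    [0,0,0,0],
    [0,0,0,0],
    [0,0,0,0],
    [0,0,-10,0],
    [0,0,-20,0],
    [0,0,-20,0],
    [0,0,-10,0],
  ],
  claw=20,
)

```text
time: 4.85
tool_pos: [0.5107, 0.1108, 0.1394]
tool_rot: [0.002, 0.998, -0.063, 0.013]
contact_force: [-0.3, 0.6, -0.1]
gripper_width: 0.398
```

Request:
step_arm(
  steps=[
    [-10,-8,0,0],
    [-18,-16,0,0],
    [-20,-18,0,0],
    [-18,-14,0,0],
    [-8,-7,0,0],
    [-3,-3,0,0],
    [0,0,0,0],
  ],
)

```text
time: 5.55
tool_pos: [0.4379, 0.1901, 0.1369]
tool_rot: [0.002, 0.998, -0.063, 0.013]
contact_force: [0.0, 0.1, -0.3]
gripper_width: 0.395
```

```bash
python3 - <<'E'
from h import *
plan([pt(-75,110,40),pt(-75,110,5)])
E
```

```text
at [0.4379 0.1901 0.1369] -7.2 tilt [ 0.0263 -0.0061] w 0.395 plate [-78.2 111.2] F [ 0.   0.1 -0.3]
[ 0.4409  0.1885  0.085  -7.1   ] 2 [[0.9, 0.5, 26.0, -0.1], [0.9, 0.5, 26.0, -0.1]]
[ 0.4409  0.1885  0.05   -7.1   ] 1 [[-0.9, -0.1, 35.0, -0.0]]
```

Request:
step_arm(
  steps=[
    [1,4,15,0],
    [1,2,22,0],
    [0,0,22,0],
    [0,0,15,0],
    [0,0,7,0],
    [0,0,4,0],
    [0,0,2,0],
    [0,0,0,0],
  ],
)

```text
time: 6.35
tool_pos: [0.4454, 0.1789, 0.0475]
tool_rot: [0.003, 0.998, -0.066, 0.012]
contact_force: [0.4, 0.4, -0.3]
gripper_width: 0.394
```

```bash
cat >> h.py <<'E'
def find(name=None,cam='wrist',n=9):
    im,d,W,g=feet(cam,name)
    m=((g>.045+.022)&(g<.045+.036)).astype(np.uint8);m=cv2.morphologyEx(m,cv2.MORPH_CLOSE,np.ones((5,5),np.uint8))
    k=np.zeros((47,47),np.float32);cv2.circle(k,(23,23),23,-.6,-1);cv2.circle(k,(23,23),17,1,-1)
    r=cv2.filter2D(m.astype(np.float32),-1,k);A=np.pi*17**2;out=[]
    for i in range(n):
        _,v,_,(c,w)=cv2.minMaxLoc(r)
        if v<.3*A: break
        ys,xs=np.nonzero(m[max(0,w-20):w+21,max(0,c-20):c+21]);out.append((w-120,c-155,round(v/A,2)));cv2.circle(r,(c,w),17,-1e3,-1)
    return out
E
python3 - <<'E'
from h import *
plan([pt(-75,105,4)])
E
```

```text
at [0.4454 0.1789 0.0475] -7.6 tilt [ 0.0245 -0.0071] w 0.394 plate [-69.4 101. ] F [ 0.4  0.4 -0.3]
[ 0.4403  0.1835  0.049  -7.1   ] 1 [[-5.6, -3.9, -1.6, -0.5]]
```

Request:
step_arm(
  steps=[
    [0,0,0,0],
    [0,0,0,0],
    [0,0,-20,0],
    [0,0,-40,0],
    [0,0,-40,0],
    [10,25,-30,0],
    [15,30,0,-6],
    [10,25,0,-8],
  ],
  claw=52,
)

```text
time: 7.15
tool_pos: [0.4694, 0.0952, 0.1833]
tool_rot: [0.005, 0.998, 0.062, 0.013]
contact_force: [-0.4, -0.5, 0.5]
gripper_width: 0.519
```

Request:
step_arm(
  steps=[
    [0,10,0,-8],
    [0,3,0,-6],
    [0,0,0,0],
  ],
)

```text
time: 7.45
tool_pos: [0.4735, 0.0783, 0.1849]
tool_rot: [0.008, 0.982, 0.186, 0.014]
contact_force: [0.3, -0.3, -0.4]
gripper_width: 0.522
```

```bash
python3 - <<'E'
from h import *
print(find())
plan([pt(-24,-1.5,45,30),pt(-24,-1.5,3,30)])
E
```

```text
Traceback (most recent call last):
  File "h.py", line 40, in find
    im,d,W,g=feet(cam,name)
             ^^^^
NameError: name 'feet' is not defined
```

Feet() was lost in my edit; restoring it.

```bash
cat >> h.py <<'E'
def feet(cam='wrist',name=None):
    im,d,W=cloud(cam);z=W[...,2];q=w2d(W,PM)
    if name: save(name,im)
    m=(np.abs(q[...,0])<.112)&(np.abs(q[...,1])<.149)&(z>.063)&(z<.12)
    g=np.zeros((240,310),np.float32);ij=np.round(q[m]*1000).astype(int)+[120,155]
    np.maximum.at(g,(ij[:,0],ij[:,1]),z[m].astype(np.float32))
    return im,d,W,g
E
python3 - <<'E'
from h import *
print(find('w2'))
plan([pt(-24,-1.5,45,30),pt(-24,-1.5,3,30)])
E
```

```text
[(-69, 101, 0.91), (-18, 42, 0.79), (-19, 4, 0.79), (49, 40, 0.79), (48, 2, 0.79), (16, 60, 0.78), (14, -17, 0.78), (16, 22, 0.62), (38, 21, 0.52)]
at [0.4734 0.0786 0.1848] 21.4 tilt [ 0.0299 -0.0097] w 0.519 plate [-29.2   4.9] F [0.3 0.9 0.2]
[ 0.4778  0.0715  0.09   22.9   ] 3 [[-0.3, 2.1, 31.7, -0.5], [-0.3, 2.1, 31.7, -0.5], [-0.3, 2.1, 31.7, -0.5]]
[ 0.4778  0.0715  0.048  22.9   ] 1 [[-1.0, -0.9, 42.0, -0.0]]
```

Request:
step_arm(
  steps=[
    [-1,2,25,-0.5],
    [-1,1,30,-0.5],
    [0,0,20,-0.5],
    [0,0,10,0],
    [0,0,3,0],
  ],
)

```text
time: 8.0
tool_pos: [0.4763, 0.0757, 0.0954]
tool_rot: [0.008, 0.981, 0.194, 0.016]
contact_force: [0.6, 0.5, -0.2]
gripper_width: 0.526
```

```bash
python3 - <<'E'
from h import *
plan([pt(-26,0,45,30),pt(-26,0,3,30)])
E
```

```text
at [0.4763 0.0757 0.0954] 22.5 tilt [ 0.0339 -0.0092] w 0.526 plate [-25.9   2.4] F [ 0.6  0.5 -0.2]
[ 0.476   0.0733  0.09   22.9   ] 1 [[-1.4, 2.0, 5.4, -0.4]]
[ 0.476   0.0733  0.048  22.9   ] 1 [[-1.2, -0.9, 42.0, -0.0]]
```

Request:
step_arm(
  steps=[
    [-1,2,10,-0.4],
    [-1,0,12,0],
    [0,-1,12,0],
    [0,0,8,0],
    [0,0,3,0],
    [0,0,1,0],
  ],
)

```text
time: 8.6
tool_pos: [0.4793, 0.0732, 0.0519]
tool_rot: [0.009, 0.98, 0.198, 0.018]
contact_force: [-0.8, -0.2, 0.0]
gripper_width: 0.518
```

Request:
step_arm(
  steps=[
    [0,0,0,0],
    [0,0,0,0],
    [0,0,0,0],
    [0,0,-10,0],
    [0,0,-20,0],
    [0,0,-20,0],
    [0,0,-20,4],
    [0,0,-10,8],
  ],
  claw=20,
)

```text
time: 9.4
tool_pos: [0.4745, 0.0743, 0.1347]
tool_rot: [0.007, 0.996, 0.091, 0.017]
contact_force: [0.5, 0.6, -0.3]
gripper_width: 0.393
```

Request:
step_arm(
  steps=[
    [-5,10,0,8],
    [-9,20,0,8],
    [-12,25,0,2],
    [-12,25,0,0],
    [-8,15,0,0],
    [-3,7,0,0],
    [0,0,0,0],
  ],
)

```text
time: 10.1
tool_pos: [0.4203, -0.0262, 0.1423]
tool_rot: [0.004, 0.997, -0.073, 0.024]
contact_force: [0.3, 0.2, -0.5]
gripper_width: 0.395
```

```bash
python3 - <<'E'
from h import *
plan([pt(-75,-105,60),pt(-75,-105,4)])
print(find('w3'))
E
```

```text
at [ 0.4203 -0.0262  0.1423] -8.4 tilt [ 0.0479 -0.0116] w 0.395 plate [ -68.9 -105.5] F [ 0.3  0.2 -0.5]
[ 0.4144 -0.0249  0.105  -7.1   ] 1 [[-7.9, -0.6, 37.0, -1.3]]
[ 0.4144 -0.0249  0.049  -7.1   ] 2 [[-1.4, -0.2, 28.0, -0.0], [-1.4, -0.2, 28.0, -0.0]]
[(18, -17, 0.82), (-15, 41, 0.81), (15, 20, 0.7), (41, 28, 0.64), (43, 1, 0.62), (2, 38, 0.61), (25, 34, 0.55), (26, -1, 0.51), (36, -15, 0.42)]
```

View pics/w3.png

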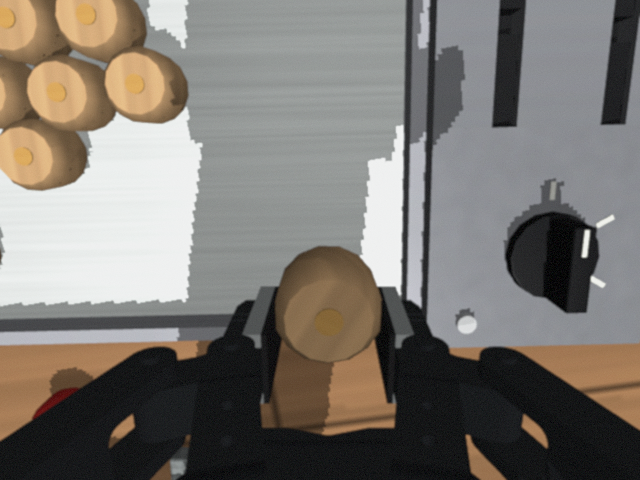

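Foot F is held at px (329,305), and the rest of the heap is intact at upper left. The tool tilt is drifting slightly, so I'll track it.

Request:
step_arm(
  steps=[
    [-4,0,10,-0.6],
    [-4,0,20,-0.6],
    [-2,0,20,0],
    [0,0,20,0],
    [0,0,12,0],
    [0,0,6,0],
    [0,0,3,0],
    [0,0,0,0],
  ],
)

```text
time: 10.95
tool_pos: [0.4197, -0.0217, 0.0529]
tool_rot: [0.005, 0.998, -0.056, 0.026]
contact_force: [-0.3, -0.2, -0.2]
gripper_width: 0.394
```

Request:
step_arm(
  steps=[
    [0,0,0,0],
    [0,0,0,0],
    [0,0,0,0],
  ],
  claw=52,
)

```text
time: 11.25
tool_pos: [0.4201, -0.0207, 0.0527]
tool_rot: [0.004, 0.998, -0.054, 0.026]
contact_force: [-0.3, 0.6, 0.8]
gripper_width: 0.522
```

Request:
step_arm(
  steps=[
    [0,0,-40,0],
    [0,0,-50,0],
    [0,0,-40,0],
    [0,0,-10,0],
    [0,0,0,0],
  ],
)

```text
time: 11.75
tool_pos: [0.4096, -0.0179, 0.1926]
tool_rot: [0.003, 0.998, -0.054, 0.021]
contact_force: [-1.0, -0.9, -0.2]
gripper_width: 0.519
```

Request:
step_arm(
  steps=[
    [10,-20,0,0],
    [20,-30,0,0],
    [20,-35,0,0],
    [8,-15,0,0],
    [0,0,0,0],
  ],
)

```text
time: 12.25
tool_pos: [0.4763, 0.078, 0.1838]
tool_rot: [0.004, 0.998, -0.056, 0.015]
contact_force: [-0.4, 0.8, 0.3]
gripper_width: 0.518
```

```bash
python3 - <<'E'
from h import *
plan([pt(-20,-3,150)])
print(find())
E
```

```text
at [0.4763 0.078  0.1838] -6.4 tilt [ 0.0293 -0.0096] w 0.518 plate [-26.3   4.7] F [-0.4  0.8  0.3]
[ 0.4815  0.0695  0.195  -7.1   ] 1 [[6.5, 7.9, -11.0, 0.7]]
[(-63, -99, 0.92), (-69, 101, 0.91), (18, -16, 0.82), (-15, 43, 0.82), (50, 3, 0.79), (49, 41, 0.78), (17, 61, 0.78), (15, 21, 0.69), (7, 47, 0.53)]
```

Request:
step_arm(
  steps=[
    [3,-12,15,0],
    [3,-14,25,0.3],
    [2,-8,25,0.3],
    [0,-3,15,0],
    [0,-1,8,0],
    [0,0,3,0],
  ],
)

```text
time: 12.9
tool_pos: [0.4847, 0.1088, 0.0827]
tool_rot: [0.006, 0.998, -0.064, 0.01]
contact_force: [-0.1, 0.8, -0.1]
gripper_width: 0.516
```

```bash
python3 - <<'E'
from h import *
plan([pt(-18,43,45),pt(-18,43,4)])
E
```

```text
at [0.4847 0.1088 0.0827] -7.3 tilt [ 0.0186 -0.0131] w 0.516 plate [-21.7  36.4] F [-0.1  0.8 -0.1]
[ 0.4892  0.1149  0.09   -7.1   ] 1 [[3.8, -6.5, -7.3, -0.2]]
[ 0.4892  0.1149  0.049  -7.1   ] 1 [[-0.8, -0.4, 41.0, -0.0]]
```

Request:
step_arm(
  steps=[
    [3,-4,0,0],
    [1,-3,0,0],
    [0,0,8,0],
    [0,0,12,0],
    [0,0,8,0],
    [0,0,4,0],
    [0,0,2,0],
    [0,0,0,0],
  ],
)

```text
time: 13.7
tool_pos: [0.4917, 0.114, 0.0476]
tool_rot: [0.006, 0.998, -0.065, 0.011]
contact_force: [-0.4, -0.2, -1.0]
gripper_width: 0.52
```

```bash
python3 - <<'E'
from h import *
plan([pt(-18,43,4)])
E
```

```text
at [0.4917 0.114  0.0476] -7.4 tilt [ 0.0216 -0.0133] w 0.52 plate [-15.4  42.4] F [-0.4 -0.2 -1. ]
[ 0.4892  0.1149  0.049  -7.1   ] 1 [[-2.5, -0.6, -1.5, -0.3]]
```

Request:
step_arm(
  steps=[
    [0,0,0,0],
    [0,0,0,0],
    [0,0,0,0],
    [0,0,-10,0],
    [0,0,-20,0],
    [0,0,-20,0],
    [-10,5,-5,0],
    [-15,10,0,0],
  ],
  claw=20,
)

```text
time: 14.5
tool_pos: [0.4652, 0.1034, 0.1084]
tool_rot: [0.006, 0.998, -0.064, 0.013]
contact_force: [-0.2, -1.0, -0.9]
gripper_width: 0.393
```

Request:
step_arm(
  steps=[
    [-15,10,0,0],
    [-8,5,0,0],
    [-2,3,0,0],
    [0,0,0,0],
  ],
)

```text
time: 14.9
tool_pos: [0.4376, 0.0881, 0.1112]
tool_rot: [0.005, 0.998, -0.064, 0.016]
contact_force: [0.4, 0.3, -0.8]
gripper_width: 0.395
```

```bash
python3 - <<'E'
from h import *
plan([pt(-68,10,4)]);print(find())
E
```

```text
at [0.4376 0.0881 0.1112] -7.4 tilt [ 0.0305 -0.0125] w 0.395 plate [-65.9  10. ] F [ 0.4  0.3 -0.8]
[ 0.4355  0.0884  0.049  -7.1   ] 2 [[-2.1, -0.3, 31.0, -0.1], [-2.1, -0.3, 31.0, -0.1]]
[(-63, -98, 0.92), (-69, 101, 0.91), (17, 61, 0.83), (17, -16, 0.81), (14, 22, 0.75), (31, 1, 0.61), (30, 40, 0.59), (31, 23, 0.57), (34, 57, 0.44)]
```

Request:
step_arm(
  steps=[
    [-1,0,15,0],
    [-1,0,20,0],
    [0,0,15,0],
    [0,0,8,0],
    [0,0,3,0],
    [0,0,0,0],
  ],
)

```text
time: 15.55
tool_pos: [0.4418, 0.0886, 0.05]
tool_rot: [0.005, 0.998, -0.064, 0.018]
contact_force: [0.4, 0.5, 0.2]
gripper_width: 0.396
```

Request:
step_arm(
  steps=[
    [0,0,0,0],
    [0,0,0,0],
    [0,0,0,0],
    [0,0,-15,0],
    [0,0,-35,0],
    [15,6,-25,0],
    [20,8,0,0],
    [25,8,0,0],
  ],
  claw=52,
)

```text
time: 16.35
tool_pos: [0.4975, 0.0606, 0.1342]
tool_rot: [0.004, 0.998, -0.063, 0.021]
contact_force: [0.3, -0.5, 0.3]
gripper_width: 0.52
```

Request:
step_arm(
  steps=[
    [15,5,0,-8],
    [4,1,0,-8],
    [0,0,0,-8],
    [0,0,0,-8],
    [0,0,0,-8],
    [0,0,0,-8],
    [0,0,0,-8],
    [0,0,0,-6],
  ],
)

```text
time: 17.15
tool_pos: [0.5227, 0.0505, 0.1421]
tool_rot: [0.018, 0.878, 0.478, 0.02]
contact_force: [0.2, 0.3, -0.5]
gripper_width: 0.523
```

```bash
python3 - <<'E'
from h import *
plan([pt(15.6,-18.7,45,63),pt(15.6,-18.7,4,63)]);print(find())
E
```

```text
at [0.5227 0.0505 0.1421] 57.2 tilt [ 0.053  -0.0122] w 0.523 plate [ 23.2 -16.8] F [ 0.2  0.3 -0.5]
[5.149e-01 4.960e-02 9.000e-02 5.590e+01] 2 [[-3.0, -4.4, 25.8, 0.7], [-3.0, -4.3, 25.8, 0.7]]
[5.149e-01 4.960e-02 4.900e-02 5.590e+01] 1 [[-0.8, -2.1, 40.9, -0.0]]
[(-60, 12, 0.91), (-68, 101, 0.91), (17, 61, 0.83), (18, -16, 0.81), (49, 41, 0.77), (50, 2, 0.77), (14, 22, 0.75), (25, 3, 0.51), (40, 22, 0.51)]
```

Request:
step_arm(
  steps=[
    [-3,-4,15,0.7],
    [-3,-4,20,0.7],
    [-1,-2,12,0],
    [0,0,5,0],
    [0,0,2,0],
  ],
)

```text
time: 17.7
tool_pos: [0.5129, 0.0494, 0.0846]
tool_rot: [0.018, 0.885, 0.464, 0.021]
contact_force: [0.7, -0.3, 0.0]
gripper_width: 0.522
```

```bash
python3 - <<'E'
from h import *
plan([pt(15.6,-18.7,45,63),pt(15.6,-18.7,4,63)])
E
```

```text
at [0.5129 0.0494 0.0846] 55.4 tilt [ 0.0549 -0.0122] w 0.522 plate [ 13.6 -19.1] F [ 0.7 -0.3  0. ]
[5.149e-01 4.960e-02 9.000e-02 5.590e+01] 1 [[1.4, 1.9, -5.2, -0.5]]
[5.149e-01 4.960e-02 4.900e-02 5.590e+01] 1 [[-0.8, -2.1, 40.9, -0.0]]
```

Request:
step_arm(
  steps=[
    [1,1,0,0],
    [0,0,10,0],
    [0,-1,12,0],
    [0,0,8,0],
    [0,0,4,0],
    [0,0,1,0],
  ],
)

```text
time: 18.3
tool_pos: [0.5167, 0.0498, 0.0476]
tool_rot: [0.019, 0.885, 0.464, 0.022]
contact_force: [0.1, 0.4, -0.3]
gripper_width: 0.524
```

Request:
step_arm(
  steps=[
    [0,0,0,0],
    [0,0,0,0],
    [0,0,0,0],
    [0,0,-10,0],
    [0,0,-25,0],
    [0,0,-25,5],
    [0,0,-5,8],
    [0,0,0,8],
  ],
  claw=20,
)

```text
time: 19.1
tool_pos: [0.5135, 0.0507, 0.1187]
tool_rot: [0.014, 0.957, 0.289, 0.026]
contact_force: [0.3, -1.2, -0.1]
gripper_width: 0.39
```

Request:
step_arm(
  steps=[
    [0,0,0,8],
    [0,0,0,8],
    [0,0,0,8],
    [0,10,0,8],
    [-1,20,0,8],
    [-1,25,0,2],
    [0,15,0,0],
    [0,5,0,0],
  ],
)

```text
time: 19.9
tool_pos: [0.5086, -0.0249, 0.1289]
tool_rot: [0.003, 0.995, -0.089, 0.036]
contact_force: [0.8, -0.5, 0.4]
gripper_width: 0.4
```

```bash
python3 - <<'E'
from h import *
plan([pt(10,-97,4)])
E
```

```text
at [ 0.5086 -0.0249  0.1289] -10.2 tilt [ 0.0716 -0.0129] w 0.4 plate [ 18.5 -93.3] F [ 0.8 -0.5  0.4]
[ 0.4997 -0.0274  0.049  -7.1   ] 2 [[-7.0, 2.1, 39.5, -1.6], [-7.1, 1.9, 39.5, -1.6]]
```

Request:
step_arm(
  steps=[
    [-4,1,15,-1.5],
    [-4,1,20,-1.5],
    [0,0,20,0],
    [0,0,12,0],
    [0,0,6,0],
    [0,0,2,0],
    [0,0,0,0],
  ],
)

```text
time: 20.6
tool_pos: [0.5053, -0.0241, 0.0496]
tool_rot: [0.004, 0.998, -0.059, 0.037]
contact_force: [-0.1, 0.1, -0.3]
gripper_width: 0.398
```

Request:
step_arm(
  steps=[
    [0,0,0,0],
    [0,0,0,0],
    [0,0,0,0],
  ],
  claw=52,
)

```text
time: 20.9
tool_pos: [0.507, -0.0243, 0.0518]
tool_rot: [0.004, 0.998, -0.058, 0.039]
contact_force: [-0.8, -0.3, -0.5]
gripper_width: 0.52
```

Request:
step_arm(
  steps=[
    [0,0,-50,0],
    [0,0,-50,0],
    [0,0,0,0],
    [0,0,0,0],
  ],
)

```text
time: 21.3
tool_pos: [0.499, -0.0232, 0.1544]
tool_rot: [0.004, 0.998, -0.058, 0.038]
contact_force: [-0.5, 0.4, -0.3]
gripper_width: 0.518
```

Request:
step_arm(
  steps=[
    [0,0,-15,0],
    [0,0,-15,0],
    [0,0,-15,0],
    [0,0,-15,0],
    [0,0,0,0],
  ],
)

```text
time: 21.8
tool_pos: [0.493, -0.0222, 0.2163]
tool_rot: [0.004, 0.998, -0.059, 0.036]
contact_force: [0.6, 0.3, -0.1]
gripper_width: 0.52
```

Request:
step_arm(
  steps=[
    [40,0,0,0],
    [0,0,0,0],
    [0,0,0,0],
  ],
)

```text
time: 22.1
tool_pos: [0.5309, -0.0265, 0.2142]
tool_rot: [0.003, 0.998, -0.059, 0.032]
contact_force: [-0.2, 0.1, -0.1]
gripper_width: 0.523
```

Request:
step_arm(
  steps=[
    [0,-45,0,0],
    [0,-45,0,0],
    [0,0,0,0],
    [0,0,0,0],
  ],
)

```text
time: 22.5
tool_pos: [0.5396, 0.0644, 0.2119]
tool_rot: [0.003, 0.998, -0.06, 0.03]
contact_force: [-0.1, -0.5, 0.5]
gripper_width: 0.517
```

Request:
step_arm(
  steps=[
    [0,0,0,-8.5],
    [0,0,0,-8.5],
    [0,0,0,0],
  ],
)

```text
time: 22.8
tool_pos: [0.538, 0.0625, 0.2113]
tool_rot: [0.008, 0.995, 0.091, 0.029]
contact_force: [-0.2, 0.3, 1.0]
gripper_width: 0.518
```

```bash
python3 - <<'E'
from h import *
s=state();print(s['joint_pos'].round(4),s['joint_pos'][[1,2,4]].sum()-np.pi)
plan([pt(52,3,45,-27)]);print(find())
E
```

```text
[-0.0165 -0.1736  1.8638 -0.0104  1.3926  1.374 ] -0.05883114167112913
at [0.538  0.0625 0.2113] 10.5 tilt [ 0.0586 -0.0112] w 0.518 plate [36.9 -3. ] F [-0.2  0.3  1. ]
[  0.5537   0.0666   0.09   -34.1   ] 6 [[1.6, -0.6, 20.3, 7.4], [1.5, -0.8, 20.3, 7.4], [1.3, -1.0, 20.3, 7.4], [1.2, -1.2, 20.3, 7.4], [1.0, -1.3, 20.3, 7.4], [0.9, -1.5, 20.3, 7.4]]
[(-68, 101, 0.92), (19, -92, 0.86), (50, 2, 0.85), (18, 61, 0.84), (15, 21, 0.81), (49, 40, 0.77), (-60, 8, 0.54), (31, 41, 0.51), (40, 25, 0.5)]
```

Request:
step_arm(
  steps=[
    [4,0,8,8.5],
    [3,0,8,8.5],
    [0,0,8,8.5],
    [0,0,8,8.5],
    [0,0,8,8.5],
    [0,0,8,8.5],
    [0,0,8,8.5],
    [0,0,8,8.5],
  ],
)

```text
time: 23.65
tool_pos: [0.5491, 0.0564, 0.1478]
tool_rot: [-0.01, 0.87, -0.491, 0.03]
contact_force: [0.6, 0.7, -0.3]
gripper_width: 0.523
```

Request:
step_arm(
  steps=[
    [0,0,6,5],
    [0,0,2,2],
    [0,0,0,0],
  ],
)

```text
time: 23.95
tool_pos: [0.5481, 0.0541, 0.1377]
tool_rot: [-0.011, 0.834, -0.552, 0.028]
contact_force: [0.6, -0.4, -0.1]
gripper_width: 0.518
```

```bash
python3 - <<'E'
from h import *
plan([pt(51.5,-.5,45,-59),pt(51.5,-.5,4,-59)])
E
```

```text
at [0.5481 0.0541 0.1377] -67.0 tilt [ 0.0594 -0.0134] w 0.518 plate [ 47.9 -10. ] F [ 0.6 -0.4 -0.1]
[ 5.528e-01  6.320e-02  9.000e-02 -6.610e+01] 2 [[-4.1, -2.8, 23.9, -0.5], [-4.1, -2.8, 23.9, -0.5]]
[ 5.528e-01  6.320e-02  4.900e-02 -6.610e+01] 1 [[-1.5, 2.0, 40.9, -0.0]]
```

Request:
step_arm(
  steps=[
    [-4,-3,10,-0.5],
    [-4,-2,20,0],
    [-2,-1,15,0],
    [0,0,5,0],
    [0,0,0,0],
  ],
)

```text
time: 24.45
tool_pos: [0.5533, 0.0648, 0.0854]
tool_rot: [-0.011, 0.835, -0.549, 0.029]
contact_force: [0.5, -0.6, -0.2]
gripper_width: 0.522
```

```bash
python3 - <<'E'
from h import *
plan([pt(51.5,-.5,45,-59),pt(51.5,-.5,4,-59)])
E
```

```text
at [0.5533 0.0648 0.0854] -66.7 tilt [ 0.0609 -0.0135] w 0.522 plate [51.8  1.1] F [ 0.5 -0.6 -0.2]
[ 5.528e-01  6.320e-02  9.000e-02 -6.610e+01] 1 [[1.4, 0.9, -4.6, -0.6]]
[ 5.528e-01  6.320e-02  4.900e-02 -6.610e+01] 1 [[-1.5, 2.1, 40.9, -0.0]]
```

Request:
step_arm(
  steps=[
    [0,1,6,0],
    [-1,1,12,0],
    [0,0,10,0],
    [0,0,6,0],
    [0,0,3,0],
    [0,0,0,0],
  ],
)

```text
time: 25.05
tool_pos: [0.5541, 0.0641, 0.0462]
tool_rot: [-0.012, 0.835, -0.549, 0.03]
contact_force: [-0.0, -0.4, 0.1]
gripper_width: 0.516
```

Request:
step_arm(
  steps=[
    [0,0,0,0],
    [0,0,0,0],
    [0,0,0,0],
    [0,0,-10,0],
    [0,0,-25,0],
    [0,0,-30,-5],
    [0,0,-5,-8.5],
    [0,0,0,-8.5],
  ],
  claw=20,
)

```text
time: 25.85
tool_pos: [0.5504, 0.0651, 0.1229]
tool_rot: [-0.006, 0.926, -0.375, 0.033]
contact_force: [0.2, -0.3, 0.1]
gripper_width: 0.397
```

Request:
step_arm(
  steps=[
    [0,0,0,-8.5],
    [0,0,0,-8.5],
    [0,0,0,-8.5],
    [0,0,0,-8.5],
    [7,25,0,-3],
    [10,35,0,0],
    [8,25,0,0],
    [3,10,0,0],
  ],
)

```text
time: 26.65
tool_pos: [0.5686, -0.0334, 0.135]
tool_rot: [0.005, 0.998, -0.054, 0.039]
contact_force: [0.4, 0.5, -1.0]
gripper_width: 0.393
```

```bash
python3 - <<'E'
from h import *
plan([pt(82,-98,5)])
E
```

```text
at [ 0.5686 -0.0334  0.135 ] -6.2 tilt [ 0.0766 -0.0134] w 0.393 plate [ 79.1 -94.4] F [ 0.4  0.5 -1. ]
[ 0.571  -0.0373  0.05   -7.1   ] 2 [[-1.9, 1.6, 42.5, 0.5], [-1.9, 1.6, 42.5, 0.5]]
```

Request:
step_arm(
  steps=[
    [0,2,15,0.5],
    [-1,2,22,0],
    [-1,0,22,0],
    [0,0,14,0],
    [0,0,6,0],
    [0,0,3,0],
    [0,0,0,0],
  ],
)

```text
time: 27.35
tool_pos: [0.5723, -0.0353, 0.0488]
tool_rot: [0.003, 0.997, -0.059, 0.039]
contact_force: [0.5, 0.1, -0.5]
gripper_width: 0.398
```

Request:
step_arm(
  steps=[
    [0,0,0,0],
    [0,0,0,0],
    [0,0,0,0],
    [0,0,-20,0],
    [0,0,-45,0],
    [0,0,-25,0],
    [-7,-30,-10,0],
    [-7,-40,0,0],
  ],
  claw=52,
)

```text
time: 28.15
tool_pos: [0.5619, 0.0347, 0.1569]
tool_rot: [0.004, 0.997, -0.063, 0.044]
contact_force: [0.5, 0.6, -0.4]
gripper_width: 0.522
```

Request:
step_arm(
  steps=[
    [-7,-40,0,0],
    [-5,-18,0,0],
    [0,-5,0,0],
    [0,0,0,0],
  ],
)

```text
time: 28.55
tool_pos: [0.5594, 0.1041, 0.1607]
tool_rot: [0.003, 0.997, -0.061, 0.048]
contact_force: [0.0, -0.2, 0.1]
gripper_width: 0.522
```

```bash
python3 - <<'E'
from h import *
print(find())
plan([pt(52,40,45,-2),pt(52,40,4,-2)])
E
```

```text
[(18, -90, 0.92), (80, -94, 0.92), (15, 22, 0.85), (17, 61, 0.84), (50, 40, 0.83), (28, 43, 0.5), (-57, 12, 0.41), (34, 59, 0.41), (37, 28, 0.41)]
at [0.5594 0.1036 0.1607] -7.0 tilt [ 0.0953 -0.0121] w 0.523 plate [53.1 40.4] F [ 0.2 -0.8 -0.7]
[ 0.5583  0.1033  0.09   -9.1   ] 2 [[-3.9, 0.2, 35.1, 1.0], [-3.9, 0.3, 35.1, 1.0]]
[ 0.5583  0.1033  0.049  -9.1   ] 1 [[-3.9, 0.1, 40.8, -0.0]]
```

Request:
step_arm(
  steps=[
    [0,0,-50,0],
    [0,0,0,0],
    [0,0,0,0],
  ],
)

```text
time: 28.9
tool_pos: [0.5544, 0.1007, 0.21]
tool_rot: [0.004, 0.997, -0.063, 0.047]
contact_force: [-1.0, 0.5, -1.3]
gripper_width: 0.519
```

Request:
step_arm(
  steps=[
    [50,0,0,0],
    [0,0,0,0],
    [0,0,0,0],
  ],
)

```text
time: 29.2
tool_pos: [0.6029, 0.0911, 0.2088]
tool_rot: [0.005, 0.997, -0.065, 0.042]
contact_force: [0.4, 0.3, 0.4]
gripper_width: 0.517
```

Request:
step_arm(
  steps=[
    [50,0,0,0],
    [0,0,0,0],
    [0,0,0,0],
  ],
)

```text
time: 29.5
tool_pos: [0.6486, 0.0826, 0.2043]
tool_rot: [0.006, 0.997, -0.066, 0.035]
contact_force: [-1.0, 0.1, 0.2]
gripper_width: 0.521
```

Request:
step_arm(
  steps=[
    [-12,0,0,0],
    [-12,0,0,0],
    [-12,0,0,0],
    [-12,0,0,0],
    [-12,0,0,0],
    [-12,0,0,0],
    [-12,0,0,0],
    [-12,0,0,0],
  ],
)

```text
time: 30.3
tool_pos: [0.5414, 0.0971, 0.2045]
tool_rot: [0.005, 0.997, -0.065, 0.042]
contact_force: [-0.3, -0.6, 0.1]
gripper_width: 0.518
```

Request:
step_arm(
  steps=[
    [0,0,8,0],
    [0,0,8,0],
    [0,0,8,0],
    [0,0,8,0],
    [0,0,8,0],
    [0,0,8,0],
  ],
)

```text
time: 30.9
tool_pos: [0.5438, 0.0971, 0.1558]
tool_rot: [0.004, 0.997, -0.064, 0.046]
contact_force: [-0.5, -0.3, 0.2]
gripper_width: 0.52
```

Request:
step_arm(
  steps=[
    [0,0,-15,0],
    [0,0,-15,0],
    [0,0,-15,0],
    [0,0,0,0],
  ],
)

```text
time: 31.3
tool_pos: [0.5398, 0.0976, 0.2034]
tool_rot: [0.004, 0.997, -0.065, 0.045]
contact_force: [0.4, 0.3, 0.7]
gripper_width: 0.524
```

Request:
step_arm(
  steps=[
    [50,0,0,0],
    [0,0,0,0],
    [50,0,0,0],
    [0,0,0,0],
    [50,0,0,0],
    [0,0,0,0],
  ],
)

```text
time: 31.9
tool_pos: [0.6714, 0.0793, 0.1981]
tool_rot: [0.006, 0.997, -0.064, 0.03]
contact_force: [-0.8, 0.3, -0.8]
gripper_width: 0.526
```

Request:
step_arm(
  steps=[
    [-45,0,0,0],
    [-50,0,0,0],
    [-50,0,0,0],
    [0,0,0,0],
  ],
)

```text
time: 32.3
tool_pos: [0.5221, 0.098, 0.1863]
tool_rot: [0.006, 0.998, -0.065, 0.027]
contact_force: [0.8, -0.0, 0.3]
gripper_width: 0.522
```

Request:
step_arm(
  steps=[
    [50,0,0,0],
    [0,0,0,0],
    [50,0,0,0],
    [0,0,0,0],
    [50,0,0,0],
    [0,0,0,0],
  ],
)

```text
time: 32.9
tool_pos: [0.6562, 0.08, 0.1808]
tool_rot: [0.006, 0.998, -0.064, 0.015]
contact_force: [0.5, 0.2, 0.3]
gripper_width: 0.521
```

Request:
step_arm(
  steps=[
    [-45,0,0,0],
    [-50,0,0,0],
    [-50,0,0,0],
    [0,0,0,0],
  ],
)

```text
time: 33.3
tool_pos: [0.5085, 0.0988, 0.1769]
tool_rot: [0.006, 0.998, -0.065, 0.016]
contact_force: [-0.3, -0.2, 0.2]
gripper_width: 0.52
```

```bash
python3 - <<'E'
from h import *
plan([pt(52,40,45,-2),pt(52,40,4,-2)])
print(state()['joint_pos'])
E
```

```text
at [0.5085 0.0988 0.1769] -7.4 tilt [ 0.0304 -0.0144] w 0.52 plate [ 3.1 29.4] F [-0.3 -0.2  0.2]
[ 0.5583  0.1033  0.09   -9.1   ] 3 [[15.3, -3.9, 29.4, 0.6], [15.3, -4.1, 29.4, 0.6], [15.3, -4.2, 29.4, 0.6]]
[ 0.5583  0.1033  0.049  -9.1   ] 1 [[-1.3, -0.4, 41.0, -0.0]]
[ 0.05699783 -0.18566407  1.93219763 -0.01645876  1.36556869  1.76107104]
```

Request:
step_arm(
  steps=[
    [46,-5,0,0.6],
    [0,0,0,0],
    [0,-4,20,0.6],
    [0,0,30,0],
    [0,0,25,0],
    [0,0,10,0],
    [0,0,0,0],
  ],
)

```text
time: 34.0
tool_pos: [0.5641, 0.1019, 0.1039]
tool_rot: [0.004, 0.997, -0.075, 0.027]
contact_force: [-0.1, -0.1, 1.2]
gripper_width: 0.517
```

```bash
python3 - <<'E'
from h import *
plan([pt(52,40,45,-2),pt(52,40,4,-2)])
E
```

```text
at [0.5641 0.1019 0.1039] -8.7 tilt [ 0.0523 -0.013 ] w 0.517 plate [57.9 39.3] F [-0.1 -0.1  1.2]
[ 0.5583  0.1033  0.09   -9.1   ] 1 [[-6.7, -0.6, 13.6, 0.4]]
[ 0.5583  0.1033  0.049  -9.1   ] 1 [[-2.2, -0.2, 40.9, -0.0]]
```

Request:
step_arm(
  steps=[
    [-4,-1,0,0],
    [-3,0,10,0],
    [-1,0,20,0],
    [-1,0,15,0],
    [0,0,8,0],
    [0,0,3,0],
    [0,0,0,0],
  ],
)

```text
time: 34.7
tool_pos: [0.5627, 0.1043, 0.0527]
tool_rot: [0.004, 0.997, -0.075, 0.033]
contact_force: [0.1, -1.1, -0.3]
gripper_width: 0.522
```

Request:
step_arm(
  steps=[
    [0,0,0,0],
    [0,0,0,0],
    [0,0,0,0],
    [0,0,-10,0],
    [0,0,-15,0],
    [0,0,-15,0],
    [0,0,-15,0],
    [0,0,0,0],
  ],
  claw=20,
)

```text
time: 35.5
tool_pos: [0.5611, 0.1052, 0.1166]
tool_rot: [0.003, 0.996, -0.075, 0.036]
contact_force: [0.2, -0.2, 0.1]
gripper_width: 0.394
```

Request:
step_arm(
  steps=[
    [14,-28,0,0],
    [0,0,0,0],
    [14,-28,0,0],
    [0,0,0,0],
  ],
)

```text
time: 35.9
tool_pos: [0.5979, 0.1567, 0.1206]
tool_rot: [0.003, 0.996, -0.076, 0.037]
contact_force: [0.1, -1.2, 0.1]
gripper_width: 0.394
```

```bash
python3 - <<'E'
from h import *
plan([pt(80,98,5)])
E
```

```text
at [0.5979 0.1567 0.1206] -8.7 tilt [ 0.0739 -0.0124] w 0.394 plate [84.7 97.9] F [ 0.1 -1.2  0.1]
[ 0.5933  0.1574  0.05   -7.1   ] 2 [[-5.0, -0.0, 35.0, -0.8], [-5.0, -0.1, 35.0, -0.8]]
```

Request:
step_arm(
  steps=[
    [-4,0,15,-0.8],
    [-3,0,20,-0.8],
    [-2,0,20,0],
    [0,0,10,0],
    [0,0,4,0],
    [0,0,2,0],
    [0,0,0,0],
  ],
)

```text
time: 36.6
tool_pos: [0.5934, 0.1543, 0.0528]
tool_rot: [0.004, 0.997, -0.06, 0.038]
contact_force: [0.3, 0.5, 0.4]
gripper_width: 0.389
```

Request:
step_arm(
  steps=[
    [0,0,0,0],
    [0,0,0,0],
    [0,0,0,0],
    [0,0,-15,0],
    [0,0,-15,0],
    [0,0,-15,0],
    [0,0,-15,0],
    [0,0,-15,0],
  ],
  claw=52,
)

```text
time: 37.4
tool_pos: [0.5845, 0.1538, 0.1297]
tool_rot: [0.005, 0.998, -0.061, 0.035]
contact_force: [0.4, 0.3, -0.1]
gripper_width: 0.521
```

Request:
step_arm(
  steps=[
    [50,-5,-10,0],
    [0,0,0,0],
    [-50,12,0,0],
    [-50,20,0,-8],
    [-10,3,0,-8],
    [0,0,0,-8],
    [0,0,0,-8],
    [0,0,0,-8],
  ],
)

```text
time: 38.2
tool_pos: [0.5137, 0.1295, 0.1391]
tool_rot: [0.017, 0.954, 0.298, 0.03]
contact_force: [-0.3, 0.1, 0.9]
gripper_width: 0.517
```

```bash
python3 - <<'E'
from h import *
print(find())
plan([pt(20,64,45,42),pt(20,64,4,42)])
E
```

```text
[(-69, 102, 0.92), (-59, 13, 0.91), (71, 96, 0.91), (79, -93, 0.88), (17, 62, 0.88), (16, 23, 0.68), (15, 40, 0.45)]
at [0.5138 0.1295 0.1393] 34.9 tilt [ 0.0675 -0.0149] w 0.52 plate [ 4.6 60.5] F [ 0.2 -0.2  0. ]
[ 0.5295  0.1311  0.09   34.9   ] 2 [[5.7, 2.6, 25.1, 0.0], [5.7, 2.6, 25.1, 0.0]]
[ 0.5295  0.1311  0.049  34.9   ] 1 [[-1.9, -2.1, 40.9, -0.0]]
```

Request:
step_arm(
  steps=[
    [11,4,10,0],
    [1,1,20,0],
    [0,0,15,0],
    [0,0,4,0],
    [0,0,0,0],
  ],
)

```text
time: 38.75
tool_pos: [0.5319, 0.1321, 0.0947]
tool_rot: [0.018, 0.955, 0.295, 0.033]
contact_force: [0.9, -0.0, -0.2]
gripper_width: 0.519
```

```bash
python3 - <<'E'
from h import *
plan([pt(20,64,45,42),pt(20,64,4,42)])
E
```

```text
at [0.5319 0.1321 0.0947] 34.4 tilt [ 0.0743 -0.014 ] w 0.519 plate [22.3 65.4] F [ 0.9 -0.  -0.2]
[ 0.5295  0.1311  0.09   34.9   ] 1 [[-2.8, -0.7, 4.5, -0.5]]
[ 0.5295  0.1311  0.049  34.9   ] 1 [[-2.2, -2.2, 40.9, -0.0]]
```

Request:
step_arm(
  steps=[
    [-3,-1,8,-0.5],
    [-1,-1,18,0],
    [-1,-1,15,0],
    [0,0,6,0],
    [0,0,2,0],
    [0,0,0,0],
  ],
)

```text
time: 39.35
tool_pos: [0.5307, 0.1312, 0.0453]
tool_rot: [0.018, 0.953, 0.299, 0.035]
contact_force: [-0.1, 0.3, 0.5]
gripper_width: 0.52
```

Request:
step_arm(
  steps=[
    [0,0,0,0],
    [0,0,0,0],
    [0,0,0,0],
    [0,0,-10,0],
    [0,0,-15,0],
    [0,0,-15,0],
    [0,0,-10,0],
    [0,0,0,0],
  ],
  claw=20,
)

```text
time: 40.15
tool_pos: [0.5287, 0.1323, 0.1036]
tool_rot: [0.019, 0.953, 0.299, 0.038]
contact_force: [0.9, -0.6, -0.3]
gripper_width: 0.398
```

Request:
step_arm(
  steps=[
    [4,-12,0,0],
    [5,-15,0,0],
    [4,-10,0,0],
    [0,0,0,0],
  ],
)

```text
time: 40.55
tool_pos: [0.517, 0.1728, 0.1019]
tool_rot: [0.018, 0.953, 0.299, 0.038]
contact_force: [-0.5, -0.6, -0.7]
gripper_width: 0.397
```

```bash
python3 - <<'E'
from h import *
plan([pt(5,100,5,42)])
E
```

```text
at [0.517  0.1728 0.1019] 34.9 tilt [ 0.0838 -0.0123] w 0.397 plate [  2.5 103.8] F [-0.5 -0.6 -0.7]
[ 0.5191  0.1687  0.05   34.9   ] 2 [[-1.9, 0.8, 26.0, 0.0], [-1.9, 0.8, 26.0, 0.0]]
```

Request:
step_arm(
  steps=[
    [-1,2,12,0],
    [-1,2,18,0],
    [0,0,12,0],
    [0,0,6,0],
    [0,0,2,0],
    [0,0,0,0],
  ],
)

```text
time: 41.15
tool_pos: [0.5207, 0.1666, 0.0461]
tool_rot: [0.019, 0.953, 0.299, 0.036]
contact_force: [0.2, -0.1, -0.1]
gripper_width: 0.402
```

Request:
step_arm(
  steps=[
    [0,0,0,0],
    [0,0,0,0],
    [0,0,0,0],
    [0,0,-15,0],
    [0,0,-20,0],
    [0,0,-20,8],
    [0,0,-20,8],
    [0,0,-20,8],
  ],
  claw=52,
)

```text
time: 41.95
tool_pos: [0.5128, 0.168, 0.1484]
tool_rot: [0.01, 0.995, 0.087, 0.04]
contact_force: [0.0, -0.3, -0.2]
gripper_width: 0.52
```

Request:
step_arm(
  steps=[
    [0,15,-20,8],
    [0,20,-20,8],
    [0,20,-20,2],
    [0,20,-20,0],
    [0,20,-20,0],
    [0,10,-20,0],
    [50,0,0,0],
    [0,0,0,0],
  ],
)

```text
time: 42.75
tool_pos: [0.5452, 0.055, 0.2964]
tool_rot: [0.002, 0.996, -0.077, 0.052]
contact_force: [-1.0, 0.3, -0.9]
gripper_width: 0.521
```

```bash
python3 - <<'E'
from h import *
print(find('w4'))
plan([pt(20,64,100,0)])
im,d,W=cloud('wrist');q=w2d(W);z=W[...,2];np.savez('/tmp/w4',im=im,W=W)
hs=(im.sum(2)<150)&(np.abs(q[...,0])<.118)&(q[...,1]<-.088)&(q[...,1]>-.198)&(z<.079)
n,l,s,cc=cv2.connectedComponentsWithStats(hs.astype(np.uint8))
for i in range(1,n):
    if s[i,4]>60: print(s[i],cc[i].round(),np.nanmedian(z[l==i]).round(4),[np.round(a,1) for a in cv2.minAreaRect(q[l==i].astype(np.float32)*1000)])
E
```

```text
[(-59, 12, 0.94), (16, 22, 0.93), (3, 95, 0.93), (18, -91, 0.93), (72, 95, 0.92), (80, -95, 0.92)]
at [0.5437 0.0557 0.2984] -8.8 tilt [ 0.1056 -0.0123] w 0.515 plate [43.4 -9.1] F [0.2 0.6 1.1]
[ 0.5295  0.1311  0.145  -7.1   ] 4 [[-10.4, -17.9, 37.5, -0.4], [-10.3, -18.0, 37.5, -0.4], [-10.2, -18.1, 37.5, -0.4], [-10.0, -18.2, 37.5, -0.4]]
[589 191  17  77 848] [597. 229.] 0.0738 [array([  28.9, -172.2]), array([68.7,  9.9]), np.float64(0.2)]
[530 193  15  76 827] [537. 230.] 0.0738 [array([  29., -120.]), array([67.9, 10.1]), np.float64(0.1)]
```

View pics/w4.png

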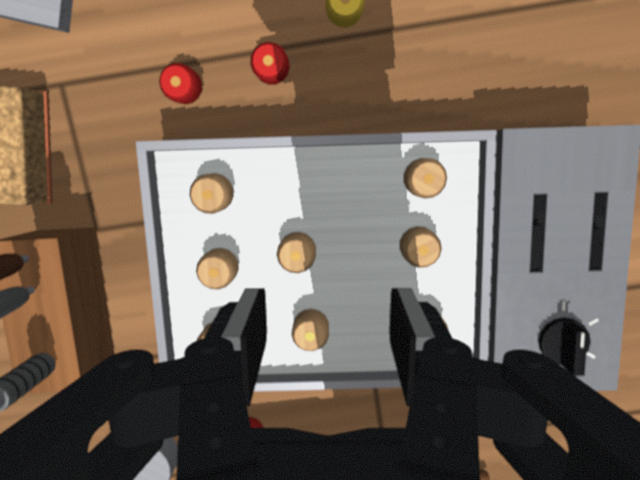

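All eight feet stand apart, at px (211,192), (426,178), (217,268), (297,252), (420,246) and (310,330), with two more behind the fingers that I measured earlier. The red and yellow look-alikes are untouched. Next I'll level the tool (its tilt has drifted) and check whether depth shows the holes.

```bash
python3 - <<'E'
from h import *
f=np.load('/tmp/w4.npz');W=f['W'];im=f['im'];q=w2d(W)*1000
for y in(-120,-172.2):
    m=(np.abs(q[...,1]-y)<4)&(np.abs(q[...,0]-29)<34)
    x=q[m][:,0];z=W[m][:,2]*1000;b=im[m].sum(1)
    for a in range(-6,64,4):
        k=(x>=a)&(x<a+4)
        if k.any(): print(y,a+2,z[k].mean().round(1),z[k].min().round(1),b[k].mean().round(0),end=' | ')
    print()
E
```

```text
-120 -4 74.0 72.5 89.0 | -120 0 74.0 72.2 117.0 | -120 4 74.3 72.8 121.0 | -120 8 74.2 71.5 115.0 | -120 12 74.3 72.1 122.0 | -120 16 74.0 72.5 111.0 | -120 20 74.0 72.3 113.0 | -120 24 74.2 72.6 107.0 | -120 28 74.3 72.0 125.0 | -120 32 74.0 72.8 107.0 | -120 36 71.7 60.7 107.0 | -120 40 67.6 63.6 128.0 | -120 44 68.1 63.4 131.0 | -120 48 73.3 64.3 110.0 | -120 52 74.1 72.1 115.0 | -120 56 74.1 72.3 109.0 | -120 60 73.9 72.1 108.0 | -120 64 74.7 73.6 128.0 | 
-172.2 -4 74.5 72.2 111.0 | -172.2 0 74.4 72.0 112.0 | -172.2 4 74.1 72.2 113.0 | -172.2 8 74.4 71.8 115.0 | -172.2 12 74.6 72.5 115.0 | -172.2 16 73.9 71.6 102.0 | -172.2 20 74.3 72.5 110.0 | -172.2 24 74.4 72.2 116.0 | -172.2 28 74.4 72.2 115.0 | -172.2 32 71.6 63.1 104.0 | -172.2 36 68.9 63.5 146.0 | -172.2 40 68.9 63.4 156.0 | -172.2 44 73.7 67.7 114.0 | -172.2 48 74.5 72.4 109.0 | -172.2 52 74.4 72.4 106.0 | -172.2 56 74.4 72.3 117.0 | -172.2 60 74.8 72.3 125.0 | -172.2 64 74.4 72.2 106.0 |
```

Request:
step_arm(
  steps=[
    [50,0,0,0],
    [0,0,0,0],
    [50,0,0,0],
    [0,0,0,0],
    [-50,0,0,0],
    [-50,0,0,0],
    [0,0,0,0],
  ],
)

```text
time: 43.55
tool_pos: [0.5279, 0.0594, 0.2838]
tool_rot: [0.002, 0.997, -0.074, 0.038]
contact_force: [0.3, -0.1, 1.0]
gripper_width: 0.516
```

Request:
step_arm(
  steps=[
    [50,0,0,0],
    [0,0,0,0],
    [50,0,0,0],
    [0,0,0,0],
    [-50,0,0,0],
    [-50,0,0,0],
    [0,0,0,0],
  ],
)

```text
time: 44.25
tool_pos: [0.5154, 0.0624, 0.2764]
tool_rot: [0.002, 0.997, -0.073, 0.029]
contact_force: [1.2, -0.4, -0.1]
gripper_width: 0.519
```

Request:
step_arm(
  steps=[
    [50,0,0,0],
    [0,0,0,0],
    [50,0,0,0],
    [0,0,0,0],
    [-50,0,0,0],
    [-50,0,0,0],
    [0,0,0,0],
  ],
)

```text
time: 44.95
tool_pos: [0.5062, 0.0644, 0.2733]
tool_rot: [0.002, 0.997, -0.072, 0.024]
contact_force: [1.0, -0.2, -0.4]
gripper_width: 0.521
```

Request:
step_arm(
  steps=[
    [50,0,0,0],
    [0,0,0,0],
    [50,0,0,0],
    [0,0,0,0],
    [-50,0,0,0],
    [-50,0,0,0],
    [0,0,0,0],
  ],
)

```text
time: 45.65
tool_pos: [0.4988, 0.0658, 0.2727]
tool_rot: [0.002, 0.997, -0.072, 0.022]
contact_force: [1.1, -0.5, -0.7]
gripper_width: 0.523
```

Depth already shows the holes at appliance x≈42 in slot A and x≈38 in slot B, against a slot mid of 29. I'll confirm both by feel. Now to the punch.

```bash
python3 - <<'E'
from h import *
plan([(.455,.335,.26,-7)])
E
```

```text
at [0.4988 0.0658 0.2727] -8.2 tilt [ 0.044  -0.0069] w 0.523 plate [-2.4 -4.6] F [ 1.1 -0.5 -0.7]
[ 0.455  0.335  0.26  -7.   ] 7 [[-11.8, -37.2, 1.3, -0.2], [-11.7, -37.2, 1.3, -0.2], [-11.5, -37.2, 1.3, -0.2], [-11.4, -37.3, 1.3, -0.2], [-11.3, -37.3, 1.3, -0.2], [-11.2, -37.3, 1.3, -0.2], [-11.1, -37.4, 1.3, -0.2]]
```

Request:
step_arm(
  steps=[
    [-12,-37,1,0],
    [-12,-42,1,0],
    [-12,-42,1,0],
    [-12,-42,1,0],
    [-12,-42,1,0],
    [-11,-37,1,0],
    [-6,-18,1,0],
    [0,0,0,0],
  ],
  claw=60,
)

```text
time: 46.45
tool_pos: [0.4634, 0.3459, 0.2869]
tool_rot: [-0.007, 0.996, -0.074, 0.042]
contact_force: [-0.0, -0.6, 0.3]
gripper_width: 0.602
```

```bash
python3 - <<'E'
from h import *
plan([(.452,.344,.15,-7)])
im,d,W=cloud('wrist');z=W[...,2];save('w5',im)
t=(z>.10)&(z<.175)&(np.abs(W[...,0]-.5)<.12)&(np.abs(W[...,1]-.34)<.06)
n,l,s,c=cv2.connectedComponentsWithStats(t.astype(np.uint8))
for i in range(1,n):
    if s[i,4]>40:
        q=W[l==i];top=q[q[:,2]>q[:,2].max()-.006];r=cv2.minEnclosingCircle(top[:,:2].astype(np.float32)*1000);print(c[i].round(),s[i,4],top.mean(0).round(4),np.round(r[0],1),round(r[1],1),q[:,2].max().round(3))
b=(z>.055)&(z<.072)&(np.abs(W[...,0]-.5)<.12)&(np.abs(W[...,1]-.34)<.06)
n,l,s,c=cv2.connectedComponentsWithStats(b.astype(np.uint8));k=1+np.argmax(s[1:,4]);print('block',cv2.minAreaRect(W[l==k][:,:2].astype(np.float32)*1000),np.median(z[l==k]))
E
```

```text
at [0.4634 0.3459 0.2869] -8.6 tilt [0.0851 0.0068] w 0.602 plate [-72.2 269. ] F [-0.  -0.6  0.3]
[ 0.452  0.344  0.15  -7.   ] 4 [[-5.6, 1.6, 33.8, -0.4], [-5.6, 1.5, 33.8, -0.4], [-5.6, 1.5, 33.8, -0.4], [-5.6, 1.4, 33.8, -0.4]]
[329.  99.] 1013 [0.5528 0.3355 0.1606] [552.7 335.6] 8.9 0.165
[331. 144.] 846 [0.5231 0.3386 0.1454] [523.  338.7] 9.2 0.149
[335. 242.] 942 [0.4508 0.3458 0.1369] [450.5 345.7] 9.1 0.139
block ((495.1977233886719, 341.3913879394531), (64.0956039428711, 150.4073944091797), 84.28561401367188) 0.0649916483578793
```

View pics/w5.png

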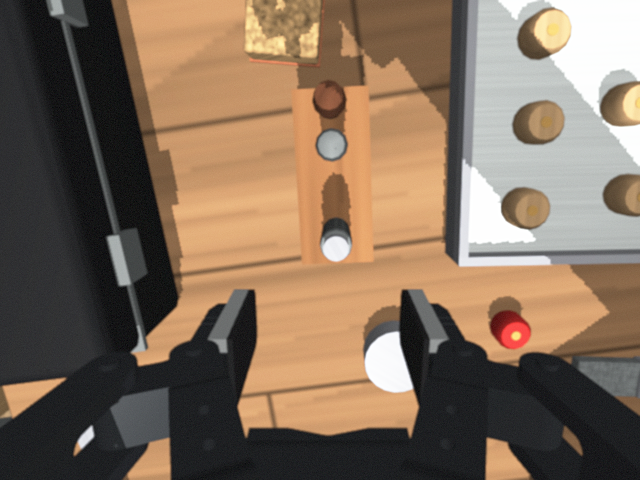

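Request:
step_arm(
  steps=[
    [35,-35,0,0],
    [0,0,0,0],
    [35,-35,0,0],
    [0,0,0,0],
    [-35,35,0,0],
    [-37,37,0,0],
    [0,0,0,0],
  ],
)

```text
time: 47.2
tool_pos: [0.4563, 0.3306, 0.2734]
tool_rot: [0.003, 0.996, -0.079, 0.032]
contact_force: [0.7, -0.1, -0.4]
gripper_width: 0.6
```

Request:
step_arm(
  steps=[
    [35,-35,0,0],
    [0,0,0,0],
    [35,-35,0,0],
    [0,0,0,0],
    [-35,35,0,0],
    [-37,37,0,0],
    [0,0,0,0],
  ],
)

```text
time: 47.9
tool_pos: [0.4488, 0.3172, 0.2654]
tool_rot: [0.009, 0.996, -0.083, 0.026]
contact_force: [0.1, 0.4, -0.8]
gripper_width: 0.594
```

Request:
step_arm(
  steps=[
    [35,-35,0,0],
    [0,0,0,0],
    [35,-35,0,0],
    [0,0,0,0],
    [-35,35,0,0],
    [-37,37,0,0],
    [0,0,0,0],
  ],
)

```text
time: 48.6
tool_pos: [0.4414, 0.3068, 0.2619]
tool_rot: [0.013, 0.996, -0.086, 0.022]
contact_force: [-0.5, 0.7, -1.2]
gripper_width: 0.599
```

```bash
python3 - <<'E'
from h import *
s=state()['joint_pos'];print(s.round(3),s[[1,2,4]].sum()-np.pi)
plan([(.4505,.3457,.16,-6),(.4505,.3457,.078,-6)])
E
```

```text
[ 0.493 -0.185  1.79  -0.046  1.515  2.238] -0.02233860636715157
at [0.4414 0.3068 0.2619] -9.9 tilt [ 0.0412 -0.0295] w 0.599 plate [-89.1 227.5] F [-0.5  0.7 -1.2]
[ 0.4505  0.3457  0.16   -6.    ] 3 [[-0.8, -14.0, 33.7, -1.3], [-0.5, -14.1, 33.7, -1.3], [-0.2, -14.1, 33.7, -1.3]]
[ 0.4505  0.3457  0.078  -6.    ] 2 [[-1.8, -1.0, 40.9, -0.0], [-1.8, -1.0, 40.9, -0.0]]
```

Request:
step_arm(
  steps=[
    [0,-18,25,-1.3],
    [0,-18,30,-1.3],
    [0,-6,25,-1.3],
    [-1,-2,12,0],
    [0,0,4,0],
    [0,0,0,0],
  ],
)

```text
time: 49.2
tool_pos: [0.4578, 0.3487, 0.1814]
tool_rot: [0.005, 0.998, -0.054, 0.035]
contact_force: [-0.3, -0.4, -0.3]
gripper_width: 0.597
```

```bash
python3 - <<'E'
from h import *
plan([(.4505,.3457,.16,-6),(.4505,.3457,.078,-6)])
E
```

```text
at [0.4578 0.3487 0.1814] -6.1 tilt [ 0.0697 -0.0144] w 0.597 plate [-78.1 271.1] F [-0.3 -0.4 -0.3]
[ 0.4505  0.3457  0.16   -6.    ] 1 [[-8.4, 3.6, 20.9, -0.1]]
[ 0.4505  0.3457  0.078  -6.    ] 2 [[-2.9, -0.3, 40.9, -0.0], [-2.9, -0.3, 40.9, -0.0]]
```

Request:
step_arm(
  steps=[
    [-6,3,5,0],
    [-3,1,20,0],
    [-2,0,25,0],
    [-2,0,25,0],
    [-1,0,15,0],
    [0,0,7,0],
    [0,0,3,0],
    [0,0,0,0],
  ],
)

```text
time: 50.0
tool_pos: [0.4559, 0.3465, 0.0893]
tool_rot: [-0.0, 0.998, -0.055, 0.043]
contact_force: [1.0, -0.4, -0.7]
gripper_width: 0.598
```

```bash
python3 - <<'E'
from h import *
plan([(.4505,.3457,.078,-6)])
E
```

```text
at [0.4559 0.3465 0.0893] -6.4 tilt [ 0.0868 -0.0047] w 0.598 plate [-79.7 268.7] F [ 1.  -0.4 -0.7]
[ 0.4505  0.3457  0.078  -6.    ] 1 [[-6.2, 1.5, 10.8, -0.4]]
```

Request:
step_arm(
  steps=[
    [-3,1,5,0],
    [-2,1,4,0],
    [0,0,1,0],
    [0,0,0,0],
  ],
)

```text
time: 50.4
tool_pos: [0.4529, 0.346, 0.0813]
tool_rot: [-0.002, 0.997, -0.055, 0.046]
contact_force: [0.2, 0.1, 0.8]
gripper_width: 0.6
```

Request:
step_arm(
  steps=[
    [0,0,0,0],
    [0,0,0,0],
    [0,0,0,0],
    [0,0,0,0],
    [0,0,0,0],
  ],
  claw=5,
)

```text
time: 50.9
tool_pos: [0.4533, 0.3462, 0.0819]
tool_rot: [-0.002, 0.997, -0.055, 0.046]
contact_force: [0.1, 0.5, -0.5]
gripper_width: 0.265
```

```bash
python3 - <<'E'
from h import *
p=pose()[0];plan([(p[0],p[1],p[2]+.08,-6)],step=16);print(state()['ft_torque'])
E
```

```text
at [0.4533 0.3462 0.0819] -6.4 tilt [ 0.092  -0.0017] w 0.265 plate [-82.2 268.1] F [ 0.1  0.5 -0.5]
[ 0.4533  0.3462  0.1619 -6.    ] 6 [[1.2, -0.1, -13.3, -0.1], [1.2, -0.1, -13.3, -0.1], [1.2, -0.1, -13.3, -0.1], [1.2, -0.1, -13.3, -0.1], [1.2, -0.1, -13.3, -0.1], [1.2, -0.1, -13.3, -0.1]]
[-0.01402869  0.05119543  0.03178378]
```

```bash
cat >> h.py <<'E'
def tipinit():
    p,y,M=pose();tip=np.array([.4505,.3457,.009]);np.savez('/tmp/tip',t=M.T@(tip-p),a=M.T@np.array([0,0,1.]),R0=M)
def tip():
    f=np.load('/tmp/tip.npz');p,y,M=pose();t=p+M@f['t'];return t,M@f['a'],p
def ptip(g,yaw,step=45):
    """plan to put tip at world g"""
    t,a,p=tip();q=w2d(t)*1000;print('tip',t.round(4),'appl',q.round(1),'axis',a[:2].round(3))
    e=np.array(g)-t;plan([(*(p+e),yaw)],step=step)
E
python3 - <<'E'
from h import *
tipinit();print(tip())
E
```

```text
(array([0.4505, 0.3457, 0.009 ]), array([1.82599651e-17, 3.02581777e-19, 1.00000000e+00]), array([0.45332695, 0.34621813, 0.08188198]))
```

Request:
step_arm(
  steps=[
    [1,0,-10,0],
    [1.4,0,-15,0],
    [1.4,0,-15,0],
    [1.4,0,-15,0],
    [1.4,0,-15,0],
    [1,0,-15,0],
    [1,0,-15,0],
    [0,0,-15,0],
  ],
)

```text
time: 51.7
tool_pos: [0.4509, 0.3452, 0.2072]
tool_rot: [-0.002, 0.997, -0.055, 0.046]
contact_force: [1.0, 0.9, -0.6]
gripper_width: 0.263
```

```bash
python3 - <<'E'
from h import *
w=d2w(.029,-.120);ptip((w[0],w[1],.12),-7.1)
im,d,W=cloud('wrist');save('w6',im)
E
```

```text
tip [0.448  0.3447 0.1343] appl [-87.3 338.4] axis [ 0. -0.]
at [0.4509 0.3452 0.2072] -6.4 tilt [ 0.092  -0.0015] w 0.263 plate [-84.5 266.7] F [ 1.   0.9 -0.6]
[ 0.5096 -0.1241  0.1929 -7.1   ] 11 [[9.9, 41.8, 1.9, 0.1], [9.9, 41.8, 1.9, 0.1], [10.0, 41.8, 1.9, 0.1], [10.0, 41.8, 1.9, 0.1], [10.1, 41.8, 1.9, 0.1], [10.1, 41.8, 1.9, 0.1], [10.2, 41.7, 1.9, 0.1], [10.2, 41.7, 1.9, 0.1], [10.3, 41.7, 1.9, 0.1], [10.3, 41.7, 1.9, 0.1], [10.4, 41.7, 1.9, 0.1]]
```

View pics/w6.png

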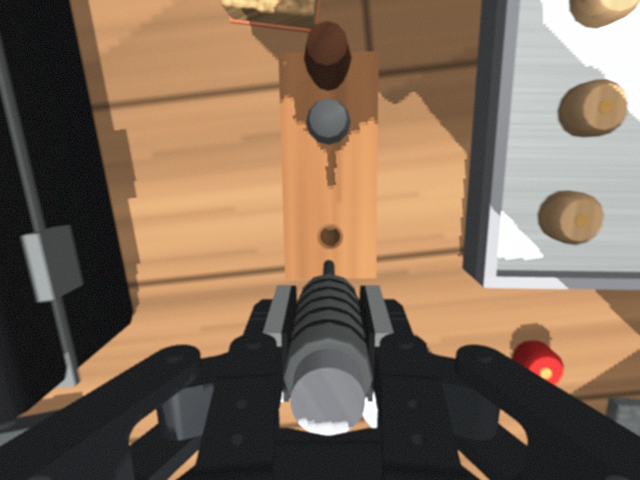

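The punch is held upright, its tip at px (329,265). The empty hole is at (331,237) in the block. I'll use both as checks.

```bash
cat >> h.py <<'E'
def ray(u,v,z,cam='wrist'):
    K,E=ext(cam);r=E[:3,:3]@np.array([(u-K[0,2])/K[0,0],(v-K[1,2])/K[1,1],1]);o=E[:3,3];return o+r*(z-o[2])/r[2]
E
python3 - <<'E'
from h import *
print('hole',ray(331,237,.065).round(4),'tip',ray(329,262,.134).round(4))
E
```

```text
hole [0.4504 0.3463 0.065 ] tip [0.4499 0.3472 0.134 ]
```

Request:
step_arm(
  steps=[
    [8,30,1,0],
    [10,42,1,0],
    [10,42,1,0],
    [10,42,1,0],
    [10,42,1,0],
    [10,42,1,0],
    [10,42,1,0],
    [10,42,1,0],
  ],
)

```text
time: 52.55
tool_pos: [0.4963, 0.0099, 0.2104]
tool_rot: [-0.005, 0.997, -0.049, 0.051]
contact_force: [0.2, -0.0, -0.9]
gripper_width: 0.268
```

Request:
step_arm(
  steps=[
    [10,40,1,0],
    [8,35,0,0],
    [5,20,0,0],
    [2,8,0,0],
    [0,0,0,0],
  ],
)

```text
time: 53.05
tool_pos: [0.5103, -0.1042, 0.2108]
tool_rot: [-0.005, 0.997, -0.053, 0.051]
contact_force: [0.3, -0.2, -0.4]
gripper_width: 0.27
```

```bash
python3 - <<'E'
from h import *
w=d2w(.029,-.120);ptip((w[0],w[1],.09),-7.1)
E
```

```text
tip [ 0.5082 -0.1043  0.1379] appl [ 27.9 -99.8] axis [-0.01  -0.005]
at [ 0.5103 -0.1042  0.2108] -6.2 tilt [0.1024 0.0042] w 0.27 plate [  30.  -171.9] F [ 0.3 -0.2 -0.4]
[ 0.5088 -0.1244  0.1629 -7.1   ] 2 [[-2.1, 10.5, 23.7, 0.5], [-2.0, 10.5, 23.7, 0.5]]
```

Request:
step_arm(
  steps=[
    [-2,9,18,0.5],
    [-1,8,16,0.4],
    [-1,3,8,0],
    [0,0,4,0],
    [0,0,0,0],
  ],
)

```text
time: 53.55
tool_pos: [0.5094, -0.1188, 0.164]
tool_rot: [-0.006, 0.997, -0.058, 0.052]
contact_force: [0.1, 1.1, -0.7]
gripper_width: 0.264
```

```bash
python3 - <<'E'
from h import *
w=d2w(.029,-.120);ptip((w[0],w[1],.084),-7.1)
im,d,W=cloud('wrist');save('w7',im[120:320,200:440],3)
E
```

```text
tip [ 0.5074 -0.1186  0.091 ] appl [  28.9 -114. ] axis [-0.012 -0.009]
at [ 0.5094 -0.1188  0.164 ] -6.8 tilt [0.1037 0.0068] w 0.264 plate [  30.9 -186.4] F [ 0.1  1.1 -0.7]
[ 0.5087 -0.1247  0.1569 -7.1   ] 1 [[-0.7, 6.1, 6.9, 0.3]]
```

View pics/w7.png

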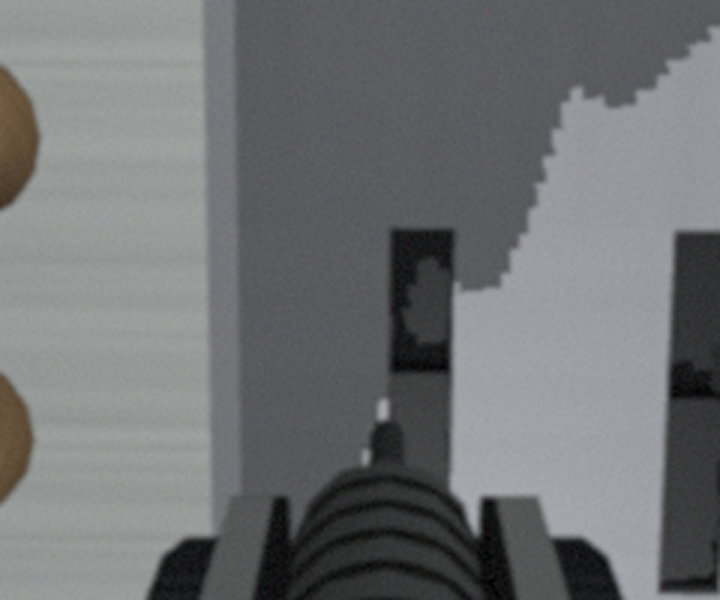

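```bash
python3 - <<'E'
from h import *
t=ray(200+387/3,120+424/3,.091);print('tipray',t.round(4),(w2d(t)*1000).round(1))
for c in((421,232,.078),(421,300,.078),(421,372,.074),(707,232,.078)):
    a=ray(200+c[0]/3,120+c[1]/3,c[2]);print((w2d(a)*1000).round(1))
E
```

```text
tipray [ 0.5092 -0.1175  0.091 ] [  30.5 -112.7]
[  63.7 -118.4]
[  51.1 -118.6]
[  36.6 -118.8]
[  64.2 -170.8]
```

Request:
step_arm(
  steps=[
    [0,4,0,0.3],
    [0,3,0,0],
    [0,0,0,0],
  ],
)

```text
time: 53.9
tool_pos: [0.5099, -0.1257, 0.1664]
tool_rot: [-0.006, 0.997, -0.06, 0.054]
contact_force: [-0.1, 0.0, 0.1]
gripper_width: 0.267
```

```bash
python3 - <<'E'
from h import *
w=d2w(.027,-.120);ptip((w[0],w[1],.076),-7.1)
E
```

```text
tip [ 0.5082 -0.1256  0.0935] appl [  30.5 -120.9] axis [-0.015 -0.008]
at [ 0.5099 -0.1257  0.1664] -7.0 tilt [0.1074 0.0055] w 0.267 plate [  32.2 -193.3] F [-0.1  0.   0.1]
[ 0.5065 -0.1244  0.1489 -7.1   ] 1 [[-5.4, -0.6, 17.0, 0.1]]
```

Request:
step_arm(
  steps=[
    [-2,-1,6,0],
    [-2,0,6,0],
    [-0.5,0,4,0],
    [0,0,2,0],
    [0,0,2,0],
    [0,0,1,0],
  ],
)

```text
time: 54.5
tool_pos: [0.5087, -0.1245, 0.1467]
tool_rot: [-0.006, 0.997, -0.061, 0.055]
contact_force: [-2.8, 1.0, 4.9]
gripper_width: 0.262
```

Request:
step_arm(
  steps=[
    [0,0,1,0],
    [0,0,1,0],
  ],
)

```text
time: 54.7
tool_pos: [0.5091, -0.1246, 0.1467]
tool_rot: [-0.006, 0.997, -0.06, 0.055]
contact_force: [-3.3, 1.1, 5.8]
gripper_width: 0.265
```

```bash
python3 - <<'E'
from h import *
w=d2w(.042,-.120);ptip((w[0],w[1],.074),-7.1)
E
```

```text
tip [ 0.5076 -0.1246  0.0738] appl [  29.8 -119.9] axis [-0.018 -0.007]
at [ 0.5091 -0.1246  0.1467] -7.0 tilt [0.1094 0.0046] w 0.265 plate [  31.4 -192.3] F [-3.3  1.1  5.8]
[ 0.5212 -0.1262  0.1469 -7.1   ] 1 [[12.1, 0.1, 1.1, 0.1]]
```

Request:
step_arm(
  steps=[
    [2,0,0.7,0],
    [2,0,0.7,0],
    [2,0,0.7,0],
    [2,0,0.7,0],
  ],
)

```text
time: 55.1
tool_pos: [0.518, -0.126, 0.1465]
tool_rot: [-0.005, 0.997, -0.06, 0.055]
contact_force: [-2.4, 1.4, 3.9]
gripper_width: 0.265
```

Request:
step_arm(
  steps=[
    [2,0,1,0],
    [1,0,1,0],
    [0,0,1,0],
  ],
)

```text
time: 55.4
tool_pos: [0.5219, -0.1262, 0.142]
tool_rot: [-0.005, 0.997, -0.06, 0.055]
contact_force: [0.5, 0.4, -0.7]
gripper_width: 0.265
```

```bash
python3 - <<'E'
from h import *
w=d2w(.042,-.120);ptip((w[0],w[1],.074),-7.1)
E
```

```text
tip [ 0.5203 -0.1262  0.0691] appl [  42.7 -119.9] axis [-0.018 -0.007]
at [ 0.5219 -0.1262  0.142 ] -7.0 tilt [0.11   0.0041] w 0.265 plate [  44.2 -192.3] F [ 0.5  0.4 -0.7]
[ 0.5212 -0.1262  0.1469 -7.1   ] 1 [[-0.2, -0.0, -4.9, 0.1]]
```

It dropped into hole A: tip z went from 73.8 to 69.1 mm and the force fell to zero at x≈42.7. Pushing the button.

Request:
step_arm(
  steps=[
    [-0.3,0,3,0],
    [-0.3,0,3,0],
    [-0.3,0,3,0],
    [-0.3,0,3,0],
  ],
)

```text
time: 55.8
tool_pos: [0.523, -0.1263, 0.1314]
tool_rot: [-0.005, 0.997, -0.06, 0.056]
contact_force: [-5.3, 1.5, 17.0]
gripper_width: 0.267
```

Request:
step_arm(
  steps=[
    [-0.2,0,2,0],
    [-0.2,0,2,0],
    [-0.2,0,2,0],
  ],
)

```text
time: 56.1
tool_pos: [0.5235, -0.1263, 0.1314]
tool_rot: [-0.005, 0.997, -0.06, 0.055]
contact_force: [-6.4, 1.8, 11.5]
gripper_width: 0.268
```

```bash
python3 - <<'E'
from h import *
w=d2w(.042,-.120);ptip((w[0],w[1],.059),-7.1)
E
```

```text
tip [ 0.522  -0.1263  0.0585] appl [  44.4 -119.9] axis [-0.019 -0.006]
at [ 0.5235 -0.1263  0.1314] -6.9 tilt [0.1105 0.004 ] w 0.268 plate [  45.8 -192.2] F [-6.4  1.8 11.5]
[ 0.5211 -0.1261  0.1319 -7.1   ] 1 [[-2.3, 0.1, -0.7, 0.2]]
```

Button A bottomed: travel below the deck was 15.3 mm, expected 9+6. On to slot B.

Request:
step_arm(
  steps=[
    [0,0,-10,0],
    [2,0,-15,0],
    [1,0,-8,0],
    [-5,12,0,0],
    [-6,18,0,0],
    [-5,16,0,0],
    [-1,6,0,0],
    [0,0,0,0],
  ],
)

```text
time: 56.9
tool_pos: [0.4977, -0.1799, 0.163]
tool_rot: [-0.005, 0.997, -0.06, 0.055]
contact_force: [0.6, 0.3, -0.8]
gripper_width: 0.262
```

```bash
python3 - <<'E'
from h import *
w=d2w(.028,-.1722);ptip((w[0],w[1],.080),-7.1)
E
```

```text
tip [ 0.4962 -0.18    0.09  ] appl [  25.4 -176.4] axis [-0.019 -0.005]
at [ 0.4977 -0.1799  0.163 ] -6.9 tilt [0.1111 0.0028] w 0.262 plate [  26.8 -248.6] F [ 0.6  0.3 -0.8]
[ 0.5007 -0.1761  0.1529 -7.1   ] 1 [[1.5, -4.0, 10.3, 0.2]]
```

Request:
step_arm(
  steps=[
    [2,-3,0,0.2],
    [1,-1.3,2,0],
    [0,0,4,0],
    [0,0,3,0],
    [0,0,2,0],
  ],
)

```text
time: 57.4
tool_pos: [0.5031, -0.1741, 0.151]
tool_rot: [-0.005, 0.997, -0.061, 0.055]
contact_force: [0.2, 0.5, -0.1]
gripper_width: 0.261
```

```bash
python3 - <<'E'
from h import *
w=d2w(.028,-.1722);ptip((w[0],w[1],.073),-7.1)
E
```

```text
tip [ 0.5016 -0.1741  0.0781] appl [  30.  -169.8] axis [-0.019 -0.007]
at [ 0.5031 -0.1741  0.151 ] -7.0 tilt [0.1107 0.0041] w 0.261 plate [  31.5 -242.1] F [ 0.2  0.5 -0.1]
[ 0.5008 -0.1762  0.1459 -7.1   ] 1 [[-2.6, 2.5, 4.8, 0.1]]
```

Request:
step_arm(
  steps=[
    [-1.5,2.2,0,0],
    [-1,0,2,0],
    [0,0,2,0],
    [0,0,1,0],
    [0,0,1,0],
  ],
)

```text
time: 57.9
tool_pos: [0.5012, -0.1758, 0.1467]
tool_rot: [-0.006, 0.997, -0.06, 0.055]
contact_force: [-2.2, 1.8, 4.5]
gripper_width: 0.264
```

```bash
python3 - <<'E'
from h import *
w=d2w(.038,-.1722);ptip((w[0],w[1],.073),-7.1)
E
```

```text
tip [ 0.4998 -0.1758  0.0738] appl [  28.4 -171.7] axis [-0.019 -0.007]
at [ 0.5012 -0.1758  0.1467] -7.0 tilt [0.1107 0.0047] w 0.264 plate [  29.9 -244.1] F [-2.2  1.8  4.5]
[ 0.5107 -0.1775  0.1459 -7.1   ] 1 [[9.4, 0.5, 1.8, 0.1]]
```

On deck B at the same height as deck A. Sliding.

Request:
step_arm(
  steps=[
    [2,0,0.7,0],
    [2,0,0.7,0],
    [2,0,0.7,0],
  ],
)

```text
time: 58.2
tool_pos: [0.5081, -0.1771, 0.1463]
tool_rot: [-0.005, 0.997, -0.06, 0.056]
contact_force: [-0.4, 0.4, -0.4]
gripper_width: 0.268
```

Request:
step_arm(
  steps=[
    [2,0,1,0],
    [1,0,1,0],
    [0,0,1,0],
  ],
)

```text
time: 58.5
tool_pos: [0.5118, -0.1774, 0.142]
tool_rot: [-0.005, 0.997, -0.06, 0.056]
contact_force: [1.1, 1.1, -0.8]
gripper_width: 0.266
```

```bash
python3 - <<'E'
from h import *
w=d2w(.038,-.1722);ptip((w[0],w[1],.073),-7.1)
E
```

```text
tip [ 0.5105 -0.1774  0.0691] appl [  39.2 -172. ] axis [-0.02  -0.007]
at [ 0.5118 -0.1774  0.142 ] -7.0 tilt [0.1118 0.0039] w 0.266 plate [  40.6 -244.3] F [ 1.1  1.1 -0.8]
[ 0.5106 -0.1775  0.1459 -7.1   ] 1 [[-0.8, 0.2, -4.0, 0.1]]
```

It dropped into hole B (tip z 69.1, zero force). Pushing.

Request:
step_arm(
  steps=[
    [-0.3,0,3,0],
    [-0.3,0,3,0],
    [-0.3,0,3,0],
    [-0.3,0,3,0],
  ],
)

```text
time: 58.9
tool_pos: [0.5128, -0.1775, 0.1314]
tool_rot: [-0.005, 0.997, -0.06, 0.057]
contact_force: [-5.2, 2.5, 15.8]
gripper_width: 0.267
```

Request:
step_arm(
  steps=[
    [-0.2,0,2,0],
    [-0.2,0,2,0],
    [-0.2,0,2,0],
  ],
)

```text
time: 59.2
tool_pos: [0.5135, -0.1776, 0.1315]
tool_rot: [-0.005, 0.997, -0.06, 0.056]
contact_force: [-6.5, 3.0, 13.0]
gripper_width: 0.262
```

```bash
python3 - <<'E'
from h import *
w=d2w(.038,-.1722);ptip((w[0],w[1],.059),-7.1)
E
```

```text
tip [ 0.5121 -0.1776  0.0585] appl [  40.9 -172. ] axis [-0.021 -0.006]
at [ 0.5135 -0.1776  0.1315] -6.9 tilt [0.1125 0.0039] w 0.262 plate [  42.2 -244.3] F [-6.5  3.  13. ]
[ 0.5106 -0.1774  0.1319 -7.1   ] 1 [[-2.8, 0.2, -0.8, 0.2]]
```

Request:
step_arm(
  steps=[
    [0,0,-10,0],
    [2,0,-15,0],
    [2,0,-15,0],
    [2,0,-15,0],
    [2,0,-15,0],
    [0,0,0,0],
  ],
)

```text
time: 59.8
tool_pos: [0.5139, -0.1792, 0.2078]
tool_rot: [-0.005, 0.997, -0.06, 0.057]
contact_force: [0.2, 0.3, -0.3]
gripper_width: 0.264
```

```bash
python3 - <<'E'
from h import *
ptip((.4505,.346,.11),-6)
E
```

```text
tip [ 0.5128 -0.1793  0.1348] appl [  41.7 -173.5] axis [-0.023 -0.005]
at [ 0.5139 -0.1792  0.2078] -6.9 tilt [0.1149 0.0026] w 0.264 plate [  42.9 -245.8] F [ 0.2  0.3 -0.3]
[ 0.4517  0.3461  0.1829 -6.    ] 12 [[-10.6, -42.8, 1.6, -0.1], [-10.5, -42.8, 1.6, -0.1], [-10.5, -42.8, 1.6, -0.1], [-10.4, -42.8, 1.6, -0.1], [-10.4, -42.9, 1.6, -0.1], [-10.3, -42.9, 1.6, -0.1], [-10.3, -42.9, 1.6, -0.1], [-10.2, -42.9, 1.6, -0.1], [-10.1, -42.9, 1.6, -0.1], [-10.1, -42.9, 1.6, -0.1], [-10.0, -42.9, 1.6, -0.1], [-10.0, -43.0, 1.6, -0.1]]
```

Request:
step_arm(
  steps=[
    [-8,-32,0,0],
    [-11,-43,0,0],
    [-11,-43,0,0],
    [-11,-43,0,0],
    [-11,-43,0,0],
    [-10,-43,0,0],
    [-10,-43,0,0],
    [-10,-43,0,0],
  ],
)

```text
time: 60.6
tool_pos: [0.4729, 0.1677, 0.2042]
tool_rot: [-0.004, 0.996, -0.066, 0.059]
contact_force: [0.9, 0.1, -0.7]
gripper_width: 0.264
```

Request:
step_arm(
  steps=[
    [-10,-43,0,0],
    [-10,-43,0,0],
    [-8,-35,0,0],
    [-4,-15,0,0],
    [0,0,0,0],
  ],
)

```text
time: 61.1
tool_pos: [0.4551, 0.3175, 0.2011]
tool_rot: [-0.004, 0.996, -0.062, 0.059]
contact_force: [-0.3, -0.1, -0.2]
gripper_width: 0.266
```

```bash
python3 - <<'E'
from h import *
ptip((.4505,.346,.12),-6)
E
```

```text
tip [0.4541 0.3173 0.1282] appl [-77.9 311.9] axis [-0.025 -0.004]
at [0.4551 0.3175 0.2011] -7.2 tilt [0.1172 0.0011] w 0.266 plate [-76.9 239.7] F [-0.3 -0.1 -0.2]
[ 0.4515  0.3462  0.1929 -6.    ] 1 [[-8.0, -27.9, 7.8, -1.2]]
```

Request:
step_arm(
  steps=[
    [-3,-12,8,-0.5],
    [-3,-12,8,-0.5],
    [-2,-4,6,0],
    [0,0,0,0],
  ],
)

```text
time: 61.5
tool_pos: [0.4529, 0.3462, 0.1754]
tool_rot: [-0.003, 0.997, -0.054, 0.058]
contact_force: [0.2, -0.0, -1.1]
gripper_width: 0.266
```

```bash
python3 - <<'E'
from h import *
ptip((.4505,.346,.075),-6)
im,d,W=cloud('wrist');save('w8',im[160:340,220:440],3.3)
E
```

```text
tip [0.4517 0.3457 0.1025] appl [-83.7 339.9] axis [-0.023 -0.   ]
at [0.4529 0.3462 0.1754] -6.2 tilt [ 0.1154 -0.0009] w 0.266 plate [-82.7 268. ] F [ 0.2 -0.  -1.1]
[ 0.4516  0.3465  0.1479 -6.    ] 1 [[-4.4, 0.1, 27.2, -0.2]]
```

View pics/w8.png

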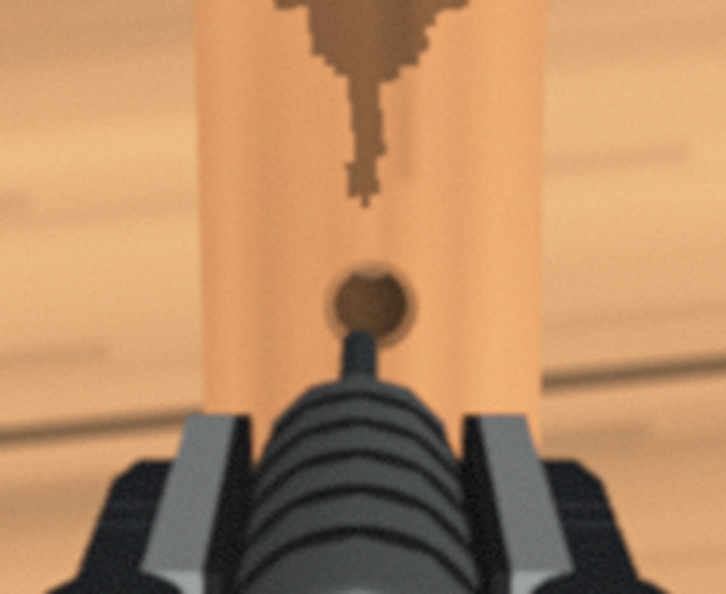

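```bash
python3 - <<'E'
from h import *
print(ray(220+359/3.3,160+340/3.3,.1025).round(4),ray(220+371/3.3,160+304/3.3,.065).round(4))
E
```

```text
[0.4526 0.347  0.1025] [0.4506 0.3453 0.065 ]
```

Request:
step_arm(
  steps=[
    [-2,1.5,2,0],
    [-1,0,8,0],
    [-1,0,10,0],
    [-1,0,10,0],
    [-0.5,0,6,0],
    [0,0,2,0],
  ],
)

```text
time: 62.15
tool_pos: [0.4525, 0.3433, 0.1346]
tool_rot: [-0.003, 0.997, -0.055, 0.058]
contact_force: [0.1, -0.3, -1.1]
gripper_width: 0.264
```

```bash
python3 - <<'E'
from h import *
ptip((.4485,.345,.009),-6)
E
```

```text
tip [0.4515 0.3429 0.0617] appl [-83.6 337. ] axis [-0.025 -0.   ]
at [0.4525 0.3433 0.1346] -6.4 tilt [ 0.1168 -0.0011] w 0.264 plate [-82.7 265.1] F [ 0.1 -0.3 -1.1]
[ 0.4495  0.3455  0.0819 -6.    ] 2 [[-4.6, -0.6, 26.0, -0.2], [-4.6, -0.6, 26.0, -0.2]]
```

Request:
step_arm(
  steps=[
    [-2,-1,4,0],
    [-1,0,10,0],
    [-1.2,0,10,0],
    [-1.2,0,10,0],
    [-1,0,8,0],
    [-0.6,0,5,0],
  ],
)

```text
time: 62.75
tool_pos: [0.4513, 0.3454, 0.0833]
tool_rot: [-0.003, 0.997, -0.055, 0.059]
contact_force: [-0.8, 0.4, -1.1]
gripper_width: 0.268
```

```bash
python3 - <<'E'
from h import *
ptip((.4497,.344,.009),-6)
E
```

```text
tip [0.4503 0.3449 0.0104] appl [-85.  338.9] axis [-0.025 -0.001]
at [0.4513 0.3454 0.0833] -6.4 tilt [ 0.1173 -0.0008] w 0.268 plate [-84.1 267. ] F [-0.8  0.4 -1.1]
[ 0.4507  0.3445  0.0819 -6.    ] 1 [[-0.6, 1.0, 1.3, -0.4]]
```

Request:
step_arm(
  steps=[
    [0,0,0,0],
    [0,0,0,0],
    [0,0,0,0],
    [0,0,0,0],
  ],
  claw=60,
)

```text
time: 63.15
tool_pos: [0.4516, 0.3456, 0.0832]
tool_rot: [-0.003, 0.997, -0.055, 0.059]
contact_force: [-0.3, 1.0, 1.1]
gripper_width: 0.607
```

Request:
step_arm(
  steps=[
    [1.2,0,-10,0],
    [2.3,0,-20,0],
    [2.3,0,-20,0],
    [2.3,0,-20,0],
    [2.3,0,-20,0],
    [2.3,0,-20,0],
    [2.3,0,-20,0],
    [2.3,0,-20,0],
  ],
)

```text
time: 63.95
tool_pos: [0.4506, 0.3434, 0.2452]
tool_rot: [-0.004, 0.997, -0.055, 0.06]
contact_force: [0.2, 0.9, -0.6]
gripper_width: 0.599
```

```bash
python3 - <<'E'
from h import *
im,d,W=cloud('wrist');z=W[...,2]
t=(z>.10)&(z<.175)&(np.abs(W[...,0]-.5)<.12)&(np.abs(W[...,1]-.34)<.06)
n,l,s,c=cv2.connectedComponentsWithStats(t.astype(np.uint8))
for i in range(1,n):
    if s[i,4]>40:
        q=W[l==i];top=q[q[:,2]>q[:,2].max()-.006];print(c[i].round(),top.mean(0).round(4),q[:,2].max().round(3))
w=d2w(-.0654,-.1419);plan([(w[0]+.02,w[1],.26,-7.1)]);print(w)
save('w9',im)
E
```

```text
[326.  77.] [0.5524 0.3356 0.1605] 0.164
[327. 131.] [0.5227 0.3385 0.1455] 0.149
[327. 247.] [0.4491 0.3462 0.1369] 0.139
at [0.4524 0.3445 0.2502] -6.4 tilt [0.1265 0.0045] w 0.602 plate [-82.9 266.3] F [0.9 0.6 3.1]
[ 0.4304 -0.1346  0.26   -7.1   ] 11 [[2.9, 43.5, -1.3, 0.1], [3.0, 43.5, -1.3, 0.1], [3.0, 43.5, -1.3, 0.1], [3.1, 43.5, -1.3, 0.1], [3.1, 43.5, -1.3, 0.1], [3.2, 43.5, -1.3, 0.1], [3.2, 43.5, -1.3, 0.1], [3.3, 43.5, -1.3, 0.1], [3.3, 43.5, -1.3, 0.1], [3.4, 43.5, -1.3, 0.1], [3.4, 43.5, -1.3, 0.1]]
[ 0.41036244 -0.13462837]
```

View pics/w9.png

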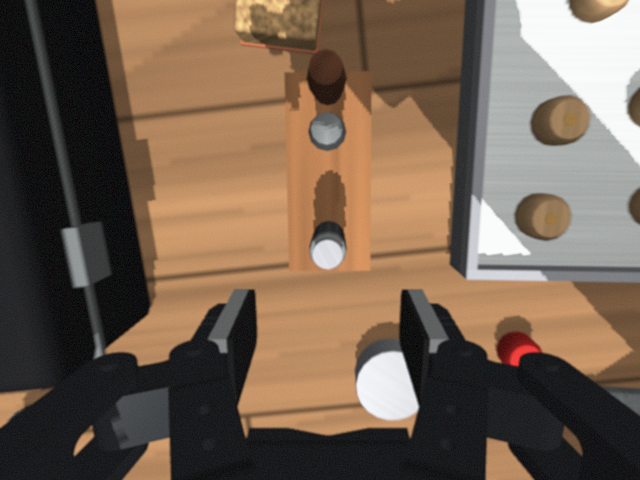

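The punch is back, upright at px (327,250), with its top at the original height. Next I'll move to the switch and level the tool on the way.

Request:
step_arm(
  steps=[
    [3,35,0,0],
    [3,43,0,0],
    [3,43,0,0],
    [3,43,0,0],
    [3,43,0,0],
    [3,43,0,0],
    [3,43,0,0],
    [3,43,0,0],
  ],
  claw=45,
)

```text
time: 64.8
tool_pos: [0.4414, 0.0021, 0.2535]
tool_rot: [-0.009, 0.996, -0.049, 0.071]
contact_force: [0.7, -0.5, 1.1]
gripper_width: 0.45
```

Request:
step_arm(
  steps=[
    [3,43,0,0],
    [3,43,0,0],
    [3,30,0,0],
    [1,10,0,0],
    [0,0,0,0],
  ],
)

```text
time: 65.3
tool_pos: [0.4372, -0.1337, 0.2542]
tool_rot: [-0.007, 0.996, -0.053, 0.075]
contact_force: [-0.5, 1.0, 0.7]
gripper_width: 0.452
```

Request:
step_arm(
  steps=[
    [48,12,0,0],
    [0,0,0,0],
    [48,12,0,0],
    [0,0,0,0],
    [-48,-12,0,0],
    [-49,-12,0,0],
    [0,0,0,0],
  ],
)

```text
time: 66.0
tool_pos: [0.4285, -0.1199, 0.2368]
tool_rot: [-0.016, 0.997, -0.048, 0.059]
contact_force: [0.8, 0.7, 0.6]
gripper_width: 0.448
```

Request:
step_arm(
  steps=[
    [48,12,0,0],
    [0,0,0,0],
    [48,12,0,0],
    [0,0,0,0],
    [-48,-12,0,0],
    [-49,-12,0,0],
    [0,0,0,0],
  ],
)

```text
time: 66.7
tool_pos: [0.4205, -0.1085, 0.2272]
tool_rot: [-0.021, 0.998, -0.042, 0.049]
contact_force: [1.1, -0.4, 0.5]
gripper_width: 0.448
```

Request:
step_arm(
  steps=[
    [48,12,0,0],
    [0,0,0,0],
    [48,12,0,0],
    [0,0,0,0],
    [-48,-12,0,0],
    [-49,-12,0,0],
    [0,0,0,0],
  ],
)

```text
time: 67.4
tool_pos: [0.4138, -0.101, 0.2225]
tool_rot: [-0.024, 0.998, -0.038, 0.044]
contact_force: [0.3, 0.0, 0.9]
gripper_width: 0.445
```

```bash
python3 - <<'E'
from h import *
plan([(*d2w(-.045,-.1419),.2,-7.1)])
s=state()['joint_pos'];print(s.round(3),s[[1,2,4]].sum()-np.pi)
E
```

```text
at [ 0.4138 -0.101   0.2225] -4.5 tilt [0.0897 0.0449] w 0.445 plate [ -66.1 -180.6] F [0.3 0.  0.9]
[ 0.4306 -0.1371  0.2    -7.1   ] 2 [[8.8, 17.9, 11.2, 1.3], [9.2, 17.7, 11.2, 1.3]]
[-0.469 -0.514  2.106  0.081  1.49   1.175] -0.05973220621636566
```

Request:
step_arm(
  steps=[
    [0,-30,-20,0],
    [3,-45,-20,0],
    [3,-45,-20,0],
    [3,-45,-15,0],
    [3,-45,0,0],
    [3,-45,0,0],
    [3,-45,0,0],
    [0,-45,0,0],
  ],
)

```text
time: 68.2
tool_pos: [0.4532, 0.2504, 0.34]
tool_rot: [-0.027, 0.997, -0.041, 0.063]
contact_force: [-0.1, -0.1, -0.4]
gripper_width: 0.446
```

Request:
step_arm(
  steps=[
    [0,-20,0,0],
    [42,-25,0,0],
    [0,0,0,0],
    [42,-25,0,0],
    [0,0,0,0],
    [-42,25,0,0],
    [-44,26,0,0],
    [0,0,0,0],
  ],
)

```text
time: 69.0
tool_pos: [0.446, 0.278, 0.3381]
tool_rot: [-0.026, 0.997, -0.034, 0.058]
contact_force: [1.1, 0.9, 0.8]
gripper_width: 0.451
```

Request:
step_arm(
  steps=[
    [42,-25,0,0],
    [0,0,0,0],
    [42,-25,0,0],
    [0,0,0,0],
    [-42,25,0,0],
    [-44,26,0,0],
    [0,0,0,0],
  ],
)

```text
time: 69.7
tool_pos: [0.4378, 0.2748, 0.3343]
tool_rot: [-0.024, 0.998, -0.034, 0.054]
contact_force: [0.1, 0.5, -0.3]
gripper_width: 0.442
```

Request:
step_arm(
  steps=[
    [42,-25,0,0],
    [0,0,0,0],
    [42,-25,0,0],
    [0,0,0,0],
    [-42,25,0,0],
    [-44,26,0,0],
    [0,0,0,0],
  ],
)

```text
time: 70.4
tool_pos: [0.431, 0.2718, 0.3331]
tool_rot: [-0.024, 0.998, -0.034, 0.052]
contact_force: [-0.1, 0.0, -0.5]
gripper_width: 0.448
```

```bash
python3 - <<'E'
from h import *
plan([(*d2w(-.030,-.1419),.2,-7.1)])
s=state()['joint_pos'];print(s.round(3),s[[1,2,4]].sum()-np.pi)
E
```

```text
at [0.431  0.2718 0.3331] -4.0 tilt [0.1061 0.0436] w 0.448 plate [-95.1 191.5] F [-0.1  0.  -0.5]
[ 0.4455 -0.139   0.2    -7.1   ] 10 [[2.9, 41.5, 11.6, 0.3], [3.1, 41.5, 11.6, 0.3], [3.4, 41.5, 11.6, 0.3], [3.6, 41.5, 11.6, 0.3], [3.8, 41.5, 11.6, 0.3], [4.0, 41.4, 11.6, 0.3], [4.3, 41.4, 11.6, 0.3], [4.5, 41.4, 11.6, 0.3], [4.7, 41.4, 11.6, 0.3], [4.9, 41.3, 11.6, 0.3]]
[ 0.418 -0.346  1.807 -0.003  1.565  2.056] -0.11494970497937373
```

Request:
step_arm(
  steps=[
    [25,15,30,0],
    [35,25,40,0],
    [25,20,35,0],
    [0,0,10,0],
    [0,0,0,0],
  ],
)

```text
time: 70.9
tool_pos: [0.5289, 0.2133, 0.2423]
tool_rot: [-0.03, 0.997, -0.032, 0.068]
contact_force: [-0.0, 0.3, 0.7]
gripper_width: 0.451
```

Request:
step_arm(
  steps=[
    [48,-14,0,0],
    [0,0,0,0],
    [48,-14,0,0],
    [0,0,0,0],
    [48,-14,0,0],
    [0,0,0,0],
  ],
)

```text
time: 71.5
tool_pos: [0.6598, 0.2478, 0.2521]
tool_rot: [-0.027, 0.998, -0.029, 0.056]
contact_force: [-0.4, 0.3, 0.2]
gripper_width: 0.449
```

Request:
step_arm(
  steps=[
    [-48,14,0,0],
    [-48,14,0,0],
    [-48,14,0,0],
    [0,0,0,0],
  ],
)

```text
time: 71.9
tool_pos: [0.5101, 0.2169, 0.2373]
tool_rot: [-0.029, 0.997, -0.027, 0.059]
contact_force: [1.1, 0.5, 0.3]
gripper_width: 0.453
```

Request:
step_arm(
  steps=[
    [48,-14,0,0],
    [0,0,0,0],
    [48,-14,0,0],
    [0,0,0,0],
    [48,-14,0,0],
    [0,0,0,0],
  ],
)

```text
time: 72.5
tool_pos: [0.6415, 0.2522, 0.2519]
tool_rot: [-0.028, 0.998, -0.024, 0.053]
contact_force: [-1.7, 0.3, -0.4]
gripper_width: 0.451
```

Request:
step_arm(
  steps=[
    [-48,14,0,0],
    [-48,14,0,0],
    [-48,14,0,0],
    [0,0,0,0],
  ],
)

```text
time: 72.9
tool_pos: [0.4932, 0.2186, 0.2384]
tool_rot: [-0.029, 0.998, -0.023, 0.057]
contact_force: [1.1, -0.5, -1.1]
gripper_width: 0.451
```

```bash
python3 - <<'E'
from h import *
plan([(*d2w(-.030,-.1419),.19,-7.1)])
s=state()['joint_pos'];print(s.round(3),s[[1,2,4]].sum()-np.pi)
E
```

```text
at [0.4932 0.2186 0.2384] -2.9 tilt [0.1146 0.0554] w 0.451 plate [-26.8 146.4] F [ 1.1 -0.5 -1.1]
[ 0.4455 -0.139   0.19   -7.1   ] 9 [[-3.9, 40.2, 2.5, 0.5], [-3.5, 40.2, 2.5, 0.5], [-3.2, 40.2, 2.5, 0.5], [-2.9, 40.3, 2.5, 0.5], [-2.6, 40.3, 2.5, 0.5], [-2.2, 40.3, 2.5, 0.5], [-1.9, 40.3, 2.5, 0.5], [-1.6, 40.3, 2.5, 0.5], [-1.2, 40.3, 2.5, 0.5]]
[ 0.267 -0.246  1.883  0.024  1.379  1.882] -0.12542538246427481
```

Request:
step_arm(
  steps=[
    [0,30,15,0],
    [5,40,30,0],
    [5,40,30,0],
    [10,25,25,0],
    [0,0,0,0],
  ],
)

```text
time: 73.4
tool_pos: [0.5273, 0.0888, 0.1515]
tool_rot: [-0.032, 0.996, -0.019, 0.076]
contact_force: [-1.1, 0.2, 0.5]
gripper_width: 0.45
```

Request:
step_arm(
  steps=[
    [50,0,5,0],
    [0,0,0,0],
    [50,0,5,0],
    [0,0,0,0],
    [50,0,5,0],
    [0,0,0,0],
  ],
)

```text
time: 74.0
tool_pos: [0.6652, 0.0883, 0.1546]
tool_rot: [-0.033, 0.997, -0.018, 0.069]
contact_force: [-0.1, 0.3, 0.2]
gripper_width: 0.448
```

Request:
step_arm(
  steps=[
    [-48,0,-5,0],
    [-50,0,-5,0],
    [-50,0,-5,0],
    [0,0,0,0],
  ],
)

```text
time: 74.4
tool_pos: [0.5148, 0.0971, 0.1557]
tool_rot: [-0.034, 0.997, -0.016, 0.074]
contact_force: [0.5, -0.4, -0.2]
gripper_width: 0.45
```

Request:
step_arm(
  steps=[
    [50,0,3,0],
    [0,0,0,0],
    [50,0,3,0],
    [0,0,0,0],
    [50,0,3,0],
    [0,0,0,0],
  ],
)

```text
time: 75.0
tool_pos: [0.6514, 0.0979, 0.1678]
tool_rot: [-0.035, 0.997, -0.013, 0.071]
contact_force: [0.2, -0.2, 0.4]
gripper_width: 0.448
```

```bash
python3 - <<'E'
from h import *
plan([(*d2w(-.02,-.1419),.18,-7.1)])
s=state()['joint_pos'];print(s.round(3),s[[1,2,4]].sum()-np.pi)
E
```

```text
at [0.6514 0.0979 0.1678] -1.8 tilt [0.1428 0.0683] w 0.448 plate [145.1  46.1] F [ 0.2 -0.2  0.4]
[ 0.4554 -0.1402  0.18   -7.1   ] 7 [[-26.4, 34.4, -8.0, 0.8], [-25.9, 34.7, -8.0, 0.8], [-25.5, 35.1, -8.0, 0.8], [-25.0, 35.4, -8.0, 0.8], [-24.5, 35.7, -8.0, 0.8], [-24.1, 36.1, -8.0, 0.8], [-23.6, 36.4, -8.0, 0.8]]
[0.008 0.082 1.696 0.072 1.22  1.585] -0.14333251686783388
```

Request:
step_arm(
  steps=[
    [-48,0,-15,0],
    [-50,0,-15,0],
    [-40,0,-15,0],
    [0,0,-15,0],
    [0,0,-15,0],
    [0,0,0,0],
  ],
)

```text
time: 75.6
tool_pos: [0.5022, 0.1002, 0.2358]
tool_rot: [-0.036, 0.996, -0.011, 0.08]
contact_force: [0.7, -0.7, 0.5]
gripper_width: 0.45
```

Request:
step_arm(
  steps=[
    [50,0,0,0],
    [0,0,0,0],
    [50,0,0,0],
    [0,0,0,0],
    [-50,0,0,0],
    [-50,0,0,0],
    [0,0,0,0],
  ],
)

```text
time: 76.3
tool_pos: [0.4905, 0.1022, 0.2265]
tool_rot: [-0.036, 0.997, -0.01, 0.073]
contact_force: [0.3, -0.1, -0.8]
gripper_width: 0.45
```

Request:
step_arm(
  steps=[
    [50,0,0,0],
    [0,0,0,0],
    [50,0,0,0],
    [0,0,0,0],
    [-50,0,0,0],
    [-50,0,0,0],
    [0,0,0,0],
  ],
)

```text
time: 77.0
tool_pos: [0.4817, 0.1035, 0.2184]
tool_rot: [-0.037, 0.997, -0.01, 0.066]
contact_force: [0.9, 0.5, -0.5]
gripper_width: 0.45
```

Request:
step_arm(
  steps=[
    [50,0,0,0],
    [0,0,0,0],
    [50,0,0,0],
    [0,0,0,0],
    [-50,0,0,0],
    [-50,0,0,0],
    [0,0,0,0],
  ],
)

```text
time: 77.7
tool_pos: [0.4746, 0.1042, 0.2146]
tool_rot: [-0.037, 0.997, -0.01, 0.062]
contact_force: [-0.3, -0.0, -0.5]
gripper_width: 0.449
```

Request:
step_arm(
  steps=[
    [50,0,0,0],
    [0,0,0,0],
    [50,0,0,0],
    [0,0,0,0],
    [-50,0,0,0],
    [-50,0,0,0],
    [0,0,0,0],
  ],
)

```text
time: 78.4
tool_pos: [0.4686, 0.1047, 0.2132]
tool_rot: [-0.037, 0.997, -0.01, 0.06]
contact_force: [0.7, 0.7, -0.8]
gripper_width: 0.446
```

```bash
python3 - <<'E'
from h import *
plan([(*d2w(-.02,-.1419),.2,-7.1)])
print(find())
E
```

```text
at [0.4686 0.1047 0.2132] -1.4 tilt [0.1211 0.072 ] w 0.446 plate [-37.2  30.3] F [ 0.7  0.7 -0.8]
[ 0.4554 -0.1402  0.2    -7.1   ] 6 [[-1.5, 40.9, -1.0, 1.0], [-0.8, 40.9, -1.0, 1.0], [-0.1, 40.9, -1.0, 1.0], [0.6, 40.9, -1.0, 1.0], [1.3, 40.9, -1.0, 1.0], [1.9, 40.9, -1.0, 1.0]]
[(-69, 102, 0.92), (15, 22, 0.92), (-63, -100, 0.92), (-59, 12, 0.92), (80, -95, 0.91), (91, 75, 0.91), (17, -91, 0.91), (2, 95, 0.91), (-75, 18, 0.31)]
```

One foot got knocked, from (71,95) to (91,75) in the plate frame. It is still on the plate and about 90 mm from its neighbours, so it can stay. On to the switch.

Request:
step_arm(
  steps=[
    [0,35,0,1],
    [0,45,0,1],
    [0,45,0,1],
    [0,45,0,1],
    [0,42,0,1],
    [0,22,0,0.7],
    [0,8,0,0],
    [0,0,0,0],
  ],
)

```text
time: 79.25
tool_pos: [0.472, -0.1496, 0.2221]
tool_rot: [-0.034, 0.994, -0.059, 0.084]
contact_force: [1.0, -0.1, -1.0]
gripper_width: 0.452
```

```bash
python3 - <<'E'
from h import *
im,d,W=cloud('wrist');save('w10',im);q=w2d(W);z=W[...,2]
b=(z>.100)&(z<.116)&(np.abs(q[...,0]+.065)<.04)&(np.abs(q[...,1]+.142)<.04)
print(b.sum(),[np.round(a,1) for a in cv2.minAreaRect(q[b].astype(np.float32)*1000)],np.median(z[b]))
plan([(*d2w(-.0654,-.1419),.13,-7.1)])
E
```

```text
994 [array([ -68. , -144.3]), array([40.1, 10.1]), np.float64(0.1)] 0.10880277331117594
at [ 0.4722 -0.149   0.2224] -7.0 tilt [0.1707 0.0579] w 0.452 plate [  -2.2 -221. ] F [-0.3 -0.2  0.1]
[ 0.4104 -0.1346  0.13   -7.1   ] 3 [[-25.8, -0.1, 27.0, 0.0], [-25.8, -0.1, 27.0, 0.0], [-25.8, -0.1, 27.0, 0.0]]
```

View pics/w10.png

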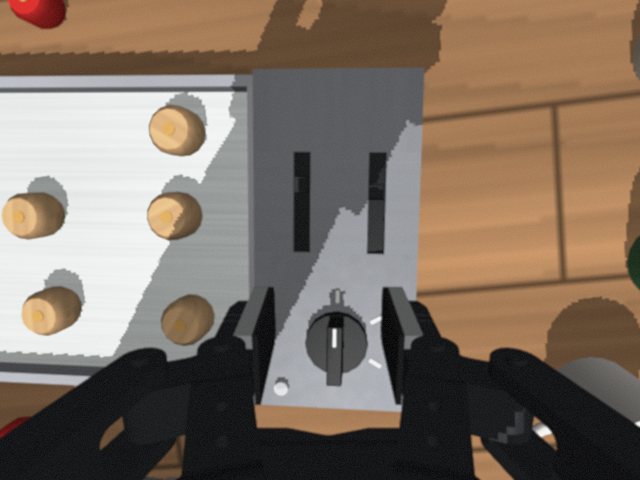

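The switch bar is at px (335,350), in the off position along x. The tool tilt grew to 0.17 rad, so I'll level it again first.

Request:
step_arm(
  steps=[
    [47,17,0,0],
    [0,0,0,0],
    [47,17,0,0],
    [0,0,0,0],
    [-47,-17,0,0],
    [-47,-17,0,0],
    [0,0,0,0],
  ],
)

```text
time: 80.0
tool_pos: [0.4635, -0.1335, 0.2071]
tool_rot: [-0.043, 0.995, -0.052, 0.07]
contact_force: [-0.4, 0.3, -0.9]
gripper_width: 0.451
```

Request:
step_arm(
  steps=[
    [47,17,0,0],
    [0,0,0,0],
    [47,17,0,0],
    [0,0,0,0],
    [-47,-17,0,0],
    [-47,-17,0,0],
    [0,0,0,0],
  ],
)

```text
time: 80.7
tool_pos: [0.4566, -0.1216, 0.1982]
tool_rot: [-0.048, 0.996, -0.046, 0.061]
contact_force: [1.0, 0.4, -1.3]
gripper_width: 0.447
```

Request:
step_arm(
  steps=[
    [47,17,0,0],
    [0,0,0,0],
    [47,17,0,0],
    [0,0,0,0],
    [-47,-17,0,0],
    [-47,-17,0,0],
    [0,0,0,0],
  ],
)

```text
time: 81.4
tool_pos: [0.4508, -0.1137, 0.194]
tool_rot: [-0.051, 0.996, -0.042, 0.057]
contact_force: [0.5, -0.1, -0.6]
gripper_width: 0.446
```

Request:
step_arm(
  steps=[
    [47,17,0,0],
    [0,0,0,0],
    [47,17,0,0],
    [0,0,0,0],
    [-47,-17,0,0],
    [-47,-17,0,0],
    [0,0,0,0],
  ],
)

```text
time: 82.1
tool_pos: [0.4457, -0.1083, 0.1926]
tool_rot: [-0.052, 0.996, -0.04, 0.054]
contact_force: [0.5, 0.1, -0.4]
gripper_width: 0.452
```

```bash
python3 - <<'E'
from h import *
plan([(*d2w(-.0654,-.1435),.135,-7.1)])
s=state()['joint_pos'];print(s.round(3),s[[1,2,4]].sum()-np.pi)
E
```

```text
at [ 0.4457 -0.1083  0.1926] -4.9 tilt [0.112  0.0995] w 0.452 plate [ -33.6 -183.9] F [ 0.5  0.1 -0.4]
[ 0.4102 -0.1362  0.135  -7.1   ] 2 [[-19.4, 18.3, 25.1, 1.1], [-19.1, 18.6, 25.1, 1.1]]
[-0.488 -0.4    2.08   0.143  1.41   1.143] -0.051180416084255054
```

Request:
step_arm(
  steps=[
    [-15,12,10,1.1],
    [-15,12,18,1.1],
    [-6,9,15,0],
    [-2,3,8,0],
    [0,0,0,0],
  ],
  claw=40,
)

```text
time: 82.6
tool_pos: [0.4153, -0.1378, 0.144]
tool_rot: [-0.048, 0.995, -0.057, 0.064]
contact_force: [0.3, 0.4, 0.4]
gripper_width: 0.398
```

```bash
python3 - <<'E'
from h import *
plan([(*d2w(-.0665,-.1432),.125,-7.1),(*d2w(-.0665,-.1432),.094,-7.1)])
im,d,W=cloud('wrist');q=w2d(W);z=W[...,2]
b=(z>.104)&(z<.112)&(np.abs(q[...,0]+.065)<.04)&(np.abs(q[...,1]+.142)<.04)
print(b.sum(),[np.round(a,1) for a in cv2.minAreaRect(q[b].astype(np.float32)*1000)])
E
```

```text
at [ 0.4153 -0.1378  0.144 ] -6.9 tilt [0.1331 0.0879] w 0.398 plate [ -60.1 -216.9] F [0.3 0.4 0.4]
[ 0.4091 -0.1358  0.125  -7.1   ] 1 [[-8.7, 0.6, 18.1, 0.2]]
[ 0.4091 -0.1358  0.094  -7.1   ] 1 [[-3.8, 3.2, 30.6, -0.0]]
1942 [array([ -68.6, -144.4]), array([40.4, 10.1]), np.float64(0.3)]
```

Request:
step_arm(
  steps=[
    [-5,2,5,0],
    [-4,1,10,0],
    [-3,1.5,12,0],
    [-1,1,10,0],
    [-0.5,0.5,6,0],
    [0,0,0,0],
  ],
)

```text
time: 83.25
tool_pos: [0.4088, -0.1385, 0.0978]
tool_rot: [-0.047, 0.995, -0.056, 0.065]
contact_force: [0.4, -0.4, -0.1]
gripper_width: 0.405
```

```bash
python3 - <<'E'
from h import *
plan([(*d2w(-.0683,-.1442),.094,-7.1)])
E
```

```text
at [ 0.4088 -0.1385  0.0978] -6.8 tilt [0.1356 0.0871] w 0.405 plate [ -66.5 -218.4] F [ 0.4 -0.4 -0.1]
[ 0.4072 -0.1366  0.094  -7.1   ] 1 [[-2.3, -1.3, 3.7, 0.3]]
```

Request:
step_arm(
  steps=[
    [-1.5,-1,2,0.3],
    [-1,0,2,0],
    [0,0,0,0],
  ],
)

```text
time: 83.55
tool_pos: [0.407, -0.1367, 0.0933]
tool_rot: [-0.048, 0.995, -0.058, 0.065]
contact_force: [0.2, 0.6, 0.4]
gripper_width: 0.398
```

Request:
step_arm(
  steps=[
    [0,0,0,0],
    [0,0,0,0],
    [0,0,0,0],
  ],
  claw=19,
)

```text
time: 83.85
tool_pos: [0.4076, -0.137, 0.0943]
tool_rot: [-0.047, 0.995, -0.058, 0.066]
contact_force: [-0.3, 0.3, 0.1]
gripper_width: 0.19
```

Request:
step_arm(
  steps=[
    [0,0,0,6],
    [0,0,0,7],
    [0,0,0,7],
  ],
)

```text
time: 84.15
tool_pos: [0.4078, -0.1369, 0.0948]
tool_rot: [-0.058, 0.968, -0.236, 0.057]
contact_force: [-0.8, 0.2, -0.9]
gripper_width: 0.191
```

```bash
python3 - <<'E'
from h import *
plan([(*d2w(-.0683,-.1442),.094,-50)]);print(state()['ft_torque'])
E
```

```text
at [ 0.4078 -0.1369  0.0948] -27.7 tilt [0.1374 0.0865] w 0.191 plate [ -67.7 -217. ] F [-0.8  0.2 -0.9]
[  0.4072  -0.1366   0.094  -50.    ] 3 [[-0.2, 0.0, 0.3, 7.4], [-0.2, 0.0, 0.3, 7.4], [-0.2, 0.1, 0.3, 7.4]]
[-0.01228696  0.10035754  0.34480824]
```

Request:
step_arm(
  steps=[
    [0,0,0,8],
    [0,0,0,8],
    [0,0,0,7],
  ],
)

```text
time: 84.45
tool_pos: [0.408, -0.1367, 0.095]
tool_rot: [-0.069, 0.899, -0.431, 0.044]
contact_force: [-0.4, 0.0, -0.1]
gripper_width: 0.193
```

```bash
python3 - <<'E'
from h import *
plan([(*d2w(-.0683,-.1442),.094,-65)]);print(state()['ft_torque'])
im,d,W=cloud('wrist');save('w11',im[200:440,200:440],2.4)
E
```

```text
at [ 0.408  -0.1367  0.095 ] -51.3 tilt [0.138  0.0864] w 0.193 plate [ -67.5 -216.8] F [-0.4  0.  -0.1]
[  0.4072  -0.1366   0.094  -65.    ] 2 [[-0.3, 0.3, 0.5, 6.9], [-0.3, 0.4, 0.5, 6.9]]
[-0.09576554  0.11256324  0.01886998]
```

View pics/w11.png

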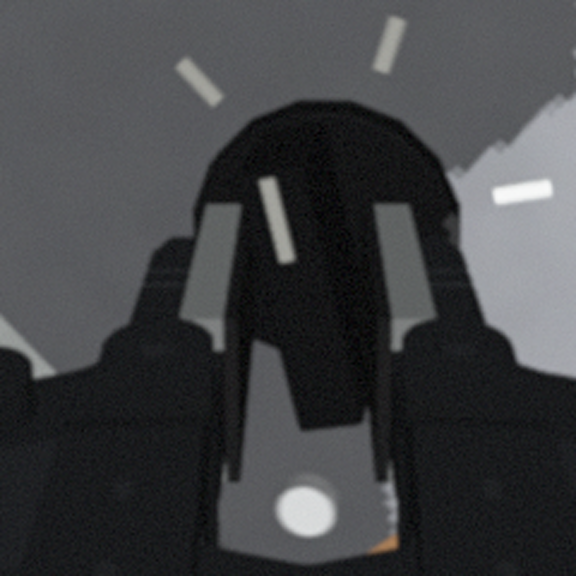

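The pointer lags the tool by about 14°, near the half-way point, so I'll turn about 12° more and let the detent pull it in.

Request:
step_arm(
  steps=[
    [0,0,0,6],
    [0,0,0,5],
    [0,0,0,0],
    [0,0,0,0],
  ],
)

```text
time: 84.9
tool_pos: [0.4082, -0.1369, 0.0955]
tool_rot: [-0.073, 0.853, -0.515, 0.037]
contact_force: [-0.3, 1.0, -0.7]
gripper_width: 0.19
```

```bash
python3 - <<'E'
from h import *
plan([(*d2w(-.0683,-.1442),.094,-67)]);print(state()['ft_torque'])
im,d,W=cloud('wrist');save('w12',im[200:440,200:440],2.4)
E
```

```text
at [ 0.4082 -0.1369  0.0955] -62.2 tilt [0.1385 0.0859] w 0.19 plate [ -67.3 -216.9] F [-0.3  1.  -0.7]
[  0.4072  -0.1366   0.094  -67.    ] 1 [[-0.8, 0.9, 1.4, 4.8]]
[0.01910094 0.04460137 0.0100604 ]
```

View pics/w12.png

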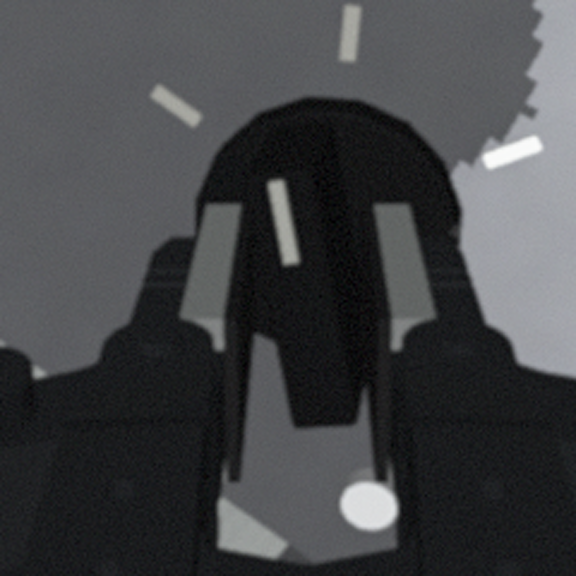

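```bash
cat >> h.py <<'E'
def bar():
    im,d,W=cloud('wrist');q=w2d(W)*1000;z=W[...,2]
    b=(z>.1065)&(z<.1115)&(np.hypot(q[...,0]+68.3,q[...,1]+144.3)<21)
    P=q[b]-[-68.3,-144.3];u,s,vt=np.linalg.svd(P-P.mean(0),full_matrices=False)
    a=np.degrees(np.arctan2(vt[0,1],vt[0,0]));print('bar n',b.sum(),'cw angle',round((-a+90)%180-90,1),'rect',[np.round(k,1) for k in cv2.minAreaRect(q[b].astype(np.float32))])
E
python3 - <<'E'
from h import *
bar()
E
```

```text
bar n 3783 cw angle 43.7 rect [array([ -69.9, -148. ]), array([32.6, 39.9]), np.float64(70.1)]
```

```bash
cat >> h.py <<'E'
def bar2():
    p,y,M=pose();im,d,W=cloud('wrist');q=w2d(W)*1000;z=W[...,2];T=(W-p)@M
    b=(z>.1065)&(z<.1115)&(np.hypot(q[...,0]+68.3,q[...,1]+144.3)<21)&(np.abs(T[...,0])<.035)
    for lim in(.007,.009):
        k=b&(np.abs(T[...,1])<lim);t=T[k]*1000;c=np.polyfit(t[:,0],t[:,1],1)
        xs=np.array([(x,np.median(t[np.abs(t[:,0]-x)<2][:,1]),(np.abs(t[:,0]-x)<2).sum()) for x in range(-18,20,6)]).round(1).tolist()
        print(lim,k.sum(),'tool slope deg',np.degrees(np.arctan(c[0])).round(1),xs)
    print('tool cw',round(-7.1-y,1),'ft',state()['ft_torque'].round(3))
E
python3 - <<'E'
from h import *
bar2()
E
```

```text
0.007 3136 tool slope deg -8.0 [[-18.0, 1.9, 263.0], [-12.0, 1.5, 301.0], [-6.0, 0.5, 313.0], [0.0, -0.6, 334.0], [6.0, -1.9, 342.0], [12.0, -2.2, 324.0], [18.0, -2.8, 282.0]]
0.009 3408 tool slope deg -8.9 [[-18.0, 2.2, 275.0], [-12.0, 1.5, 309.0], [-6.0, 0.5, 331.0], [0.0, -0.6, 356.0], [6.0, -1.9, 369.0], [12.0, -2.5, 386.0], [18.0, -3.5, 329.0]]
tool cw 55.1 ft [-0.058  0.055 -0.015]
```

Request:
step_arm(
  steps=[
    [0,0,0,0],
    [0,0,0,0],
    [0,0,0,0],
    [0,0,0,0],
  ],
)

```text
time: 85.45
tool_pos: [0.4082, -0.1369, 0.0955]
tool_rot: [-0.073, 0.854, -0.515, 0.037]
contact_force: [0.1, -0.3, 0.5]
gripper_width: 0.192
```

```bash
python3 - <<'E'
from h import *
bar2()
E
```

```text
0.007 3126 tool slope deg -8.0 [[-18.0, 1.9, 264.0], [-12.0, 1.5, 294.0], [-6.0, 0.3, 316.0], [0.0, -0.6, 333.0], [6.0, -1.5, 326.0], [12.0, -2.5, 309.0], [18.0, -2.5, 286.0]]
0.009 3395 tool slope deg -8.9 [[-18.0, 2.2, 274.0], [-12.0, 1.5, 302.0], [-6.0, 0.3, 340.0], [0.0, -0.6, 351.0], [6.0, -1.6, 349.0], [12.0, -2.8, 379.0], [18.0, -3.2, 332.0]]
tool cw 55.0 ft [-0.004  0.065  0.06 ]
```

Request:
step_arm(
  steps=[
    [0,0,0,0],
    [0,0,0,0],
    [0,0,0,0],
  ],
  claw=40,
)

```text
time: 85.8
tool_pos: [0.4082, -0.1369, 0.0955]
tool_rot: [-0.073, 0.854, -0.515, 0.037]
contact_force: [0.5, 0.7, -0.3]
gripper_width: 0.406
```

```bash
python3 - <<'E'
from h import *
bar2()
E
```

```text
0.007 3119 tool slope deg -7.9 [[-18.0, 1.9, 268.0], [-12.0, 1.5, 312.0], [-6.0, 0.1, 324.0], [0.0, -0.6, 331.0], [6.0, -1.9, 331.0], [12.0, -2.2, 316.0], [18.0, -2.5, 274.0]]
0.009 3243 tool slope deg -9.1 [[-18.0, 2.2, 277.0], [-12.0, 1.5, 312.0], [-6.0, 0.1, 324.0], [0.0, -0.6, 331.0], [6.0, -1.9, 332.0], [12.0, -2.8, 349.0], [18.0, -3.3, 322.0]]
tool cw 55.0 ft [-0.047  0.083  0.031]
```

```bash
python3 - <<'E'
from h import *
bar()
E
```

```text
bar n 3502 cw angle 42.6 rect [array([ -68.1, -144.6]), array([41.6, 35.7]), np.float64(1.9)]
```

```bash
python3 - <<'E'
from h import *
p,y,M=pose();plan([(p[0],p[1],.165,y)],step=14)
E
```

```text
at [ 0.4082 -0.1369  0.0955] -62.1 tilt [0.1385 0.0859] w 0.398 plate [ -67.3 -217. ] F [-0.2 -0.6  0.4]
[  0.4082  -0.1369   0.165  -62.1103] 5 [[-0.2, -2.3, -13.7, -0.0], [-0.2, -2.3, -13.7, -0.0], [-0.2, -2.3, -13.7, -0.0], [-0.2, -2.3, -13.7, -0.0], [-0.2, -2.3, -13.7, -0.0]]
```

Request:
step_arm(
  steps=[
    [0,-2.3,-14,0],
    [0,-2.3,-14,0],
    [0,-2.3,-14,0],
    [0,-2.3,-14,0],
    [0,-2,-14,0],
    [0,0,0,0],
  ],
)

```text
time: 86.5
tool_pos: [0.4076, -0.1374, 0.1681]
tool_rot: [-0.073, 0.854, -0.515, 0.036]
contact_force: [1.3, -0.4, 0.1]
gripper_width: 0.403
```

```bash
python3 - <<'E'
from h import *
bar();bar2()
E
```

```text
bar n 1545 cw angle 45.4 rect [array([ -68.5, -144.6]), array([10.3, 40.3]), np.float64(44.7)]
0.007 426 tool slope deg -4.5 [[-18.0, nan, 0.0], [-12.0, 6.6, 5.0], [-6.0, 6.1, 18.0], [0.0, 6.0, 41.0], [6.0, 5.4, 58.0], [12.0, 4.9, 74.0], [18.0, 4.4, 97.0]]
0.009 731 tool slope deg -4.5 [[-18.0, 8.2, 15.0], [-12.0, 7.6, 35.0], [-6.0, 7.5, 50.0], [0.0, 6.9, 72.0], [6.0, 6.0, 87.0], [12.0, 5.8, 105.0], [18.0, 5.3, 129.0]]
tool cw 55.0 ft [-0.038  0.025  0.006]
  return _methods._mean(a, axis=axis, dtype=dtype,
  ret = ret.dtype.type(ret / rcount)
```

The bar rests at 45°, held by friction just short of low. I'll set the jaws at 60°, go down again and close on the bar to bring it in line.

```bash
python3 - <<'E'
from h import *
w=d2w(-.0685,-.1446)+[.001,.0006]
plan([(*w,.125,-67.1),(*w,.0945,-67.1)])
E
```

```text
at [ 0.4065 -0.1367  0.1657] -62.1 tilt [0.1331 0.0893] w 0.395 plate [ -69.  -216.9] F [0.7 0.1 0.8]
[  0.408   -0.1363   0.125  -67.1   ] 1 [[1.1, 5.0, 40.4, 5.0]]
[  0.408   -0.1363   0.0945 -67.1   ] 1 [[0.9, 4.8, 30.1, -0.0]]
```

Request:
step_arm(
  steps=[
    [0.5,2,12,3],
    [0.5,2,14,2],
    [0.5,2,14,0],
    [0.3,2,13,0],
    [0.2,1.5,10,0],
    [0,0.5,4,0],
    [0,0,0,0],
  ],
)

```text
time: 87.3
tool_pos: [0.4044, -0.1347, 0.0896]
tool_rot: [-0.074, 0.829, -0.553, 0.027]
contact_force: [-0.0, 0.1, 0.6]
gripper_width: 0.401
```

```bash
python3 - <<'E'
from h import *
w=d2w(-.0685,-.1446)+[.001,.0006]
plan([(*w,.0945,-67.1)])
E
```

```text
at [ 0.4044 -0.1347  0.0896] -67.3 tilt [0.1263 0.0936] w 0.401 plate [ -71.4 -215.2] F [-0.   0.1  0.6]
[  0.408   -0.1363   0.0945 -67.1   ] 1 [[2.7, -3.4, -4.5, -0.2]]
```

Request:
step_arm(
  steps=[
    [1,0,-4.5,0],
    [1.5,-2,0,0],
    [0.2,-1.2,0,0],
    [0,0,0,0],
  ],
)

```text
time: 87.7
tool_pos: [0.4094, -0.1374, 0.0971]
tool_rot: [-0.074, 0.829, -0.553, 0.029]
contact_force: [-0.5, -0.4, 0.4]
gripper_width: 0.4
```

Request:
step_arm(
  steps=[
    [0,0,0,0],
    [0,0,0,0],
    [0,0,0,0],
    [0,0,0,0],
  ],
  claw=13,
)

```text
time: 88.1
tool_pos: [0.4081, -0.1376, 0.0971]
tool_rot: [-0.073, 0.83, -0.553, 0.027]
contact_force: [0.3, -0.0, -0.1]
gripper_width: 0.128
```

```bash
python3 - <<'E'
from h import *
w=d2w(-.0685,-.1446)+[.001,.0006]
plan([(*w,.0945,-67.1)]);print(state()['ft_torque'])
bar2()
E
```

```text
at [ 0.4081 -0.1376  0.0971] -67.2 tilt [0.1254 0.0908] w 0.128 plate [ -67.3 -217.7] F [ 0.3 -0.  -0.1]
[  0.408   -0.1363   0.0945 -67.1   ] 1 [[-1.2, 0.0, 2.7, -0.1]]
[-0.06022011  0.1256832   0.05014429]
0.007 3224 tool slope deg -0.5 [[-18.0, -0.5, 271.0], [-12.0, -0.5, 301.0], [-6.0, -0.2, 304.0], [0.0, -0.5, 319.0], [6.0, -0.8, 328.0], [12.0, -0.5, 375.0], [18.0, -0.8, 287.0]]
0.009 3297 tool slope deg -0.4 [[-18.0, -0.5, 271.0], [-12.0, -0.5, 301.0], [-6.0, -0.2, 304.0], [0.0, -0.5, 319.0], [6.0, -0.8, 328.0], [12.0, -0.5, 440.0], [18.0, -0.8, 287.0]]
tool cw 60.1 ft [-0.148  0.118  0.033]
```

Request:
step_arm(
  steps=[
    [0,0,0,0],
    [0,0,0,0],
    [0,0,0,0],
  ],
  claw=45,
)

```text
time: 88.45
tool_pos: [0.4085, -0.1376, 0.0973]
tool_rot: [-0.073, 0.83, -0.553, 0.028]
contact_force: [-0.3, 0.1, 0.4]
gripper_width: 0.451
```

Request:
step_arm(
  steps=[
    [0,-2.3,-14,0],
    [0,-2.3,-14,0],
    [0,-2.3,-14,0],
    [0,-2.3,-14,0],
    [0,-2,-20,0],
    [0,0,-30,0],
    [0,0,-30,0],
    [0,0,-20,0],
  ],
)

```text
time: 89.25
tool_pos: [0.3979, -0.1467, 0.2628]
tool_rot: [-0.073, 0.83, -0.552, 0.027]
contact_force: [-0.2, -0.5, 0.1]
gripper_width: 0.451
```

```bash
python3 - <<'E'
from h import *
bar();print(find())
im,d,W=cloud('top');save('top1',im);f=np.load('/tmp/top.npz')
print(boxes_of('top','punch_mid')[:2])
z=W[...,2];t=(z>.10)&(z<.175)&(np.abs(W[...,0]-.5)<.12)&(np.abs(W[...,1]-.34)<.06)
n,l,s,c=cv2.connectedComponentsWithStats(t.astype(np.uint8))
for i in range(1,n):
    if s[i,4]>40: q=W[l==i];top=q[q[:,2]>q[:,2].max()-.006];print(top.mean(0).round(4))
E
```

```text
bar n 779 cw angle 60.4 rect [array([ -68.2, -144.7]), array([10. , 39.8]), np.float64(30.0)]
[(91, 73, 0.93), (79, -97, 0.92), (16, -94, 0.91), (-66, -103, 0.68)]
[{'box': [120.2, 263.5, 18.9, 9.0], 'p': 0.67}]
[0.5514 0.3338 0.1617]
[0.5225 0.3366 0.1455]
[0.4486 0.3446 0.1378]
```

View pics/top1.png

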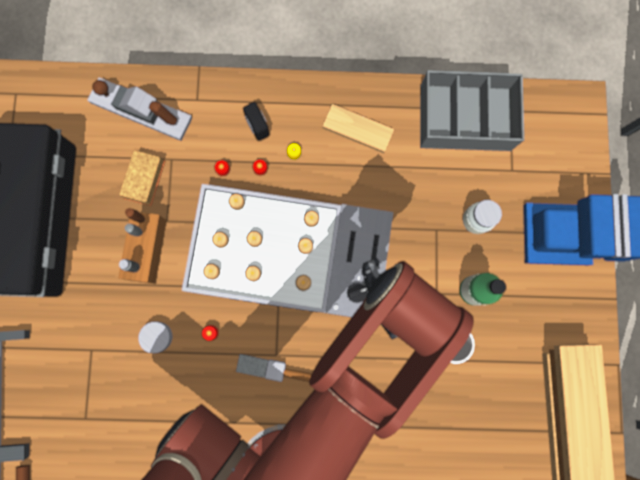

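The final picture shows all eight feet standing apart, at px (236,201), (311,217), (220,238), (254,238), (305,245), (211,270), (253,272) and (303,283). The punch is in the block at (128,265), and the bystanders that show are where they were. The bar reads 60.4° (low). Handing in.

```bash
python3 -c "
from plant import *
print(job_done())"
```

```text
the job is handed in; nothing more can be done
None
```

I finished every step and handed the job in at about 89 s. No verdict was reported.

| Item | Last check |
|---|---|
| Feet | All 8 stand on the plate in one layer, closest centres about 63 mm apart (56 mm needed). |
| Reset buttons | Both holes were found by feel, with the tip dropping about 5 mm and the force falling to zero. Each button was pushed to its stop, 15.3 mm below the slot's deck (9 + 6 expected). |
| Punch | Back upright in its hole, within about 2 mm of where it started and at the same height. |
| Switch | At 60.4° clockwise, which is low (about 60°), and never beyond it. |
| Bystanders | Those visible in the final top picture are unmoved. The arm mostly hides the mug, so I could not confirm it. |

**Things that did not go as expected:**
- **Hole positions:** the depth camera had already shown where both holes were. I used that as a starting point and confirmed each by feel.
- **Knocked foot:** one foot was pushed about 28 mm aside partway through. It stayed about 90 mm from its neighbours, so I left it.
- **Switch:** my first turn left it resting at about 45°, with the detent not drawing it in. I lined it up with low by closing the jaws on the bar.
- **Tool tilt:** the tool drifted up to 0.17 rad off vertical during the moves. I levelled it several times, but it was still tilted about 0.15 rad while turning the switch.
- **Final camera view:** the close-up at the end re-detected only four of the eight feet. The other four were confirmed in the final top picture and measured in the close-up at about 78 s.

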